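# Unstack the slab-dish forms onto their bats

## Task

The terracotta slab-dish forms were put away in two stacks; set them out for the next class. Take the stacks apart and set each form down gently (fired clay chips when it is dropped), flat in the middle of the plywood bat of its own outline: oblong, oval, square, round and six-sided. Turn the oblong, oval and square forms so that their sides run along those of their bats, and let go of everything.

Things in the scene. Friction and masses are not known exactly. Their poses are not given: they have to be found in the camera images.
- form_oblong_mid (a point): rectangular form, 86 mm along its x, 60 mm along its y, 26 mm high, about 0.17 kg. The point is its centre, 13 mm above its flat underside; z is up. All forms are plain red terracotta, solid, flat above and below, with upright sides and 26 mm high. It stands on the table as the bottom of one of the two stacks; in each stack every piece rests about centred on the one below.
- form_oval_mid (a point): racetrack-oval form (straight long sides, half-round ends), 90 mm along its x, 60 mm along its y, 26 mm high, about 0.16 kg. The point is its centre, 13 mm above its flat underside; z is up. It stands on the table as the bottom of the other stack.
- form_square_mid (a point): square form, 46 x 46 mm, sides along its x and y, 26 mm high, about 0.08 kg. The point is its centre, 13 mm above its flat underside; z is up. It starts on top of the oblong or the oval form.
- form_round_mid (a point): round form, 50 mm in diameter, 26 mm high, about 0.08 kg. The point is its centre, 13 mm above its flat underside; z is up. It starts on top of whichever of the oblong and oval forms does not carry the square one.
- form_hex_mid (a point): small six-sided form, 32 mm across its flats (one pair of flats faces along its y and -y), 37 mm across its corners (which lie along its x), 26 mm high, about 0.05 kg. The point is its centre, 13 mm above its flat underside; z is up. It starts on top of the square form, as the third level.
- bat_oblong: rectangular plywood bat, 126 mm along its x, 84 mm along its y, 10 mm thick, with two small dark pin marks; it does not move when touched. The origin is the centre of its underside, on the table, so its upper face is 10 mm above the origin; z is up. Place for the oblong form. All bats are plain plywood and fixed.
- bat_oval: racetrack-oval plywood bat (straight long sides, half-round ends), 128 mm along its x, 84 mm along its y, 10 mm thick, fixed. The origin is the centre of its underside, on the table, so its upper face is 10 mm above the origin. Place for the oval form.
- bat_square: square plywood bat, 88 x 88 mm, sides along its x and y, 10 mm thick, fixed. The origin is the centre of its underside, on the table, so its upper face is 10 mm above the origin. Place for the square form.
- bat_round: round plywood bat, 100 mm in diameter, 10 mm thick, fixed. The origin is the centre of its underside, on the table, so its upper face is 10 mm above the origin. Place for the round form.
- bat_hex: six-sided plywood bat, 84 mm across its flats, 10 mm thick, fixed. The origin is the centre of its underside, on the table, so its upper face is 10 mm above the origin. Place for the six-sided form.
Not all that is in view belongs to the job. What is shaped like the part that bears form_oblong_mid but purple is not meant.

How it is judged:
By the outcome, as a careful person would: the job done as asked, in the order asked, and still so for the second after the job is handed in, with the robot touching nothing.
It also fails if it takes over 115 s, if anything falls off the work surface, if the arm or the gripper's body presses on something with over 40 N, if the wrist force passes 120 N, or if a joint passes its speed limit or range.

## Robot

A 6-joint arm with a two-finger parallel gripper is mounted at the origin on a cart in front of the work surface, level with it; the furniture and walls round the work are solid. World frame = base frame: x ahead of the robot, y to its left, z up, the work surface at z = 0. Lengths are in m, angles in rad, forces in N, time in s.
With the tool pointing down it reaches from about 0.275 to 0.725 m from the base axis. Payload 15.9 kg.
Tool frame: the origin (TCP) lies midway between the tips of the shut fingers; the grasp point (between the pads) lies 19 mm behind it; y points along the fingers, x is the direction in which the jaws open and shut, and the axes are right-handed (so a half turn about y gives the same grasp; the last joint's range is limited). The gripper opens to 85 mm and grips with 20 to 120 N. Pads are 22 mm wide; open, the fingers measure 114 mm over their backs; the gripper's body (76 mm by 85 mm) begins 54 mm behind the grasp point. The pads swing forward as they close: fully open they stand 13 mm farther back than shut.
Start: joints at [-1.237, 0.213, -0.034, 1.323, 0, 1.571], TCP at [0.164, -0.472, 0.231] pointing down, gripper open.
Joint ranges: [-2.98, 2.98], [-0.74, 1.72], [-1.14, 1.35], [-2.1, 2.04], [-1.57, 1.44], [-3.14, 3.14]. Speed limits (rad/s): [1.89, 1.89, 2.39, 2.57, 3.14, 3.14].

## Interface

Orientations are given as [roll, pitch, yaw] about the fixed x, y, z axes, in that order (R = Rz(yaw) Ry(pitch) Rx(roll)).
In Python, from bench import manip gives the robot as it stands.
- The arm moves only by the tool arm_command, never from a script. Its argument "targets" is a list of rows, each an object of numbers: "x", "y", "z": the shift along the tool's x, y, z in cm; "wx", "wy", "wz": the turn, a rotation vector about the tool's x, y, z in rad; "gripper": the opening, from -1 (shut) to 1 (fully open). A call has 1 to 8 rows; each row shifts and turns the commanded pose from where the row before left it, along the tool's axes as they then stand; what a row does not reach is not made up. A row lasts 1/10 s, in which the tool goes at most 50 mm and 8.59 degrees, less where a joint would pass 70% of its speed; a pose out of reach is approached as far as the arm can. A call with a gripper value outside its range is refused whole. The fingers move at their own pace and stop on an object; the grip force is fixed at half the most. Time passes only in rows, so rows that do not move let the fingers close. It gives the time, the measured TCP pose, the force and the opening at its end, in the units of the state.
- manip.state(): the state, without advancing time (a new reading comes with each control period).
- manip.grab_frame(name): name is "side" or "top"; returns a dict with "frame" (384x512x3 uint8, blue, green, red), "fx", "fy", "cx", "cy" (pixels), "k1" (the pictures are not rectified: a ray, as slopes to the right and down, at radius r is drawn at 1 + k1 r^2 times it, then the intrinsics apply), "pose" (4x4, takes a point from camera to world coordinates). Camera axes: x right, y down, z forward; pixel columns grow to the right and rows downward; lengths in m; the calibration is good to about 2 mm. A picture is of the moment at which its call begins. There is no depth.
- manip.close_job(): hands the job in, once; it reports no verdict.
Trained networks look in the newest picture that a camera, given by its name, has taken for a name from the list of things; names that differ only in an ending like _2 or _b are one class to them, and where a whole thing is asked for, a point or a joint stands for the part that bears it (a point fixed in the world has none). Each returns a list of dicts, best first, with "p" (0 to 1); they miss things now and then, are a little off and sometimes report something else, mostly with a low value. They report only what shows in the picture. A call takes as long as a camera call. They do not tell look-alikes from the thing itself.
- manip.look_for(camera, target): "uv" ([column, row] in pixels, amid what is visible of it).
The state is a dict: "time": time; "q": joint angles; "joint_vel": joint speeds; "tau": joint torques, N m; "position": TCP position; "tcp_rot": TCP orientation; "force": force on the tool from outside, world axes, zero at the start; "ft_torque": the same for the moment, N m; "width": finger opening in m.
Only numpy, scipy, OpenCV 4.12 (cv2) and the standard library are available. Lean on these libraries where they do the work, as an engineer would, in place of code of your own. Each camera call takes 0.05 s, during which the arm holds its last target. There are 200 camera calls.

## Working session

There is one attempt and no reset: what is moved stays moved. The work goes in short steps, Python scripts to look and compute and a tool call to move; the robot and the scene stay as the last step left them, time stands still between calls to the robot, and variables do not carry over. Pictures are saved under pics/ and viewed, about 12 in all and at most 16, crops included, and the job is handed in when it is done.

Besides the shell and the picture viewer there is one more tool, called after "Request:" as a command line: name --argument value ..., lists and objects as JSON in quotes. arm_command: Moves the arm, as the interface text tells. Its arguments: {"type":"object","properties":{"targets":{"type":"array","items":{"type":"object","properties":{"x":{"type":"number"},"y":{"type":"number"},"z":{"type":"number"},"wx":{"type":"number"},"wy":{"type":"number"},"wz":{"type":"number"},"gripper":{"type":"number"}}}}},"required":["targets"]}

```bash
ls; mkdir -p pics; python3 - <<'E'
from bench import manip
import cv2
for n in("top","side"):
    f=manip.grab_frame(n); cv2.imwrite(f"pics/{n}0.png",f["frame"])
    print(n,{k:f[k] for k in("fx","fy","cx","cy","k1")},f["pose"])
    import pickle; pickle.dump(f,open(f"{n}0.pkl","wb"))
print(manip.state())
E
```

```text
pics
top {'fx': 448.75443663542467, 'fy': 448.75443663542467, 'cx': 257.1108418038056, 'cy': 196.38667123144788, 'k1': -0.031200505907510112} [[ 0.02657738 -0.98079305  0.19323208  0.19552467]
 [-0.99934289 -0.03083398 -0.01905396  0.00393892]
 [ 0.0246461  -0.1925987  -0.98096805  1.57180761]
 [ 0.          0.          0.          1.        ]]
side {'fx': 361.5249319161934, 'fy': 361.5249319161934, 'cx': 255.86036887755816, 'cy': 196.66929142123476, 'k1': 0.012066833403577048} [[-0.96311544 -0.16979705  0.20875251  0.25475479]
 [-0.26832385  0.54756222 -0.79257677  0.85635708]
 [ 0.02027221 -0.8193562  -0.57292622  0.71029156]
 [ 0.          0.          0.          1.        ]]
{'time': 0.1, 'q': array([-1.23698769e+00,  2.13327553e-01, -3.49716811e-02,  1.32347207e+00,
        8.35044280e-06,  1.57080131e+00]), 'joint_vel': array([-0.00053247, -0.00021694,  0.00212478, -0.00026478, -0.00019074,
       -0.00104422]), 'tau': array([-5.06303753e-03, -6.87246895e+01,  4.87807989e+01,  1.21894770e-02,
       -2.70978444e-04, -6.93583345e-06]), 'position': array([ 0.16373074, -0.47212975,  0.23086513]), 'tcp_rot': array([-1.57078798e+00,  9.74981766e-04, -1.23699267e+00]), 'force': array([ 0.07426683, -0.34592687,  0.12674278]), 'ft_torque': array([-0.01975415, -0.00329482,  0.00523627]), 'width': 0.08520162959935965}
```

View pics/top0.png

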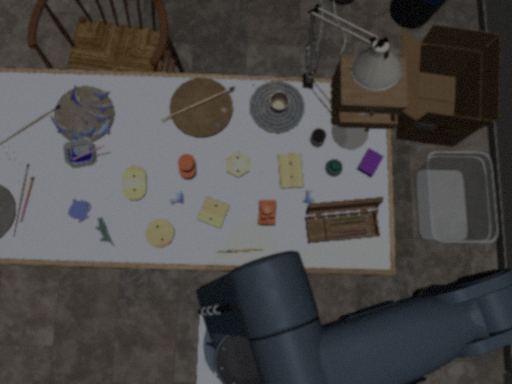

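View pics/side0.png

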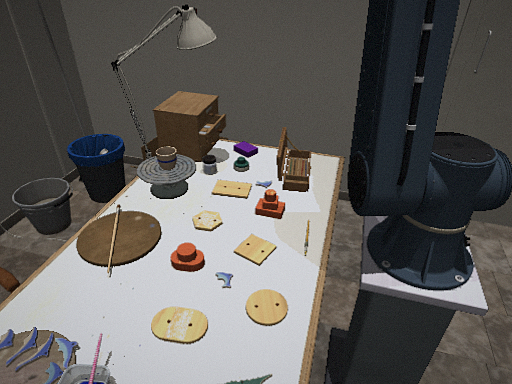

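The top picture shows the square and hex on the oblong at (267,212), and the round on the oval at (187,167). The bats are: oval (134,183), round (160,233), square (213,211), hex (237,165), oblong (290,170). The purple slab at (371,162) is the decoy. The side view agrees with this. Next I rectify both pictures onto the known planes and measure.

```bash
cat > vis.py <<'E'
import numpy as np,cv2
def project(f,P):
    T=np.linalg.inv(f["pose"]); p=P@T[:3,:3].T+T[:3,3]
    a=p[...,:2]/p[...,2:]; r2=(a**2).sum(-1,keepdims=True); a=a*(1+f["k1"]*r2)
    return a*[f["fx"],f["fy"]]+[f["cx"],f["cy"]]
def unproject(f,uv,z):
    a=(np.array(uv,float)-[f["cx"],f["cy"]])/[f["fx"],f["fy"]]; b=a.copy()
    for _ in range(5): b=a/(1+f["k1"]*(b@b))
    d=f["pose"][:3,:3]@[*b,1]; o=f["pose"][:3,3]; return o+d*(z-o[2])/d[2]
S=2000. # px per m
def ortho(f,c,z,h=.11):
    n=int(2*h*S); g=(np.arange(n)+.5)/S-h
    # image up = +x world, left = +y
    X=c[0]-g[:,None]+0*g; Y=c[1]-g[None,:]+0*g[:,None]
    uv=project(f,np.stack([X,Y,0*X+z],-1)).astype(np.float32)
    return cv2.remap(f["frame"],uv[...,0],uv[...,1],cv2.INTER_CUBIC)
def towld(c,p,h=.11): return np.array([c[0]+h-p[1]/S, c[1]+h-p[0]/S])
def rectfit(m,c,h=.11):
    cs,_=cv2.findContours(m,cv2.RETR_EXTERNAL,cv2.CHAIN_APPROX_NONE)
    k=[x for x in cs if cv2.contourArea(x)>800]
    if not k:return None
    k=min(k,key=lambda x:np.hypot(*(np.mean(x[:,0],0)-m.shape[0]/2)))
    k=cv2.convexHull(k)
    (ctr,(w,hh),a)=cv2.minAreaRect(k); M=cv2.moments(k)
    # long axis direction in world
    b=cv2.boxPoints((ctr,(w,hh),a)); e=[b[1]-b[0],b[2]-b[1]]; e=max(e,key=np.linalg.norm)
    yaw=np.degrees(np.arctan2(-e[0],-e[1]))
    return towld(c,ctr,h),towld(c,(M["m10"]/M["m00"],M["m01"]/M["m00"]),h),sorted([w/S*1e3,hh/S*1e3]),(yaw+90)%180-90,cv2.contourArea(k)/S/S*1e6,k
E
cat > m.py <<'E'
import pickle,numpy as np,cv2
from vis import *
F={n:pickle.load(open(n+"0.pkl","rb")) for n in("top","side")}
bats=dict(oval=(134,183),round=(160,233),square=(213,211),hex=(237,165),oblong=(290,170))
np.set_printoptions(precision=4,suppress=True)
tiles=[]
for k,uv in bats.items():
    c=unproject(F["top"],uv,.01)[:2]; row=[]
    for n in F:
        o=ortho(F[n],c,.01,.09); b,g,r=[o[...,i].astype(float) for i in range(3)]
        s=(r-b); sc=cv2.cvtColor(o,cv2.COLOR_BGR2HSV)
        # otsu on yellow-ness normalised
        y=np.clip((r-b)/(r+g+b+1)*600,0,255).astype(np.uint8)
        t,m=cv2.threshold(cv2.GaussianBlur(y,(5,5),0),0,255,cv2.THRESH_OTSU)
        R=rectfit(m,c,.09); print(k,n,int(t),R[0],R[1],np.round(R[2],1),"yaw",round(R[3],1),"area",int(R[4]))
        cv2.drawContours(o,[R[5]],-1,(255,0,0),1); row.append(cv2.resize(o,(150,150)))
    tiles.append(np.vstack(row))
for k,uv,zs in(("oblong+square+hex",(267,212),(.026,.052,.078)),("oval+round",(187,167),(.026,.052))):
    for z in zs:
        c=unproject(F["top"],uv,z)[:2]
        for n in F:
            o=ortho(F[n],c,z,.09); cv2.imwrite(f"pics/o_{k}_{int(z*1000)}_{n}.png",o)
        print(k,z,c)
cv2.imwrite("pics/bats.png",np.hstack(tiles))
E
python3 m.py
python3 - <<'E'
import cv2,numpy as np
r=[]
for n in("top","side"):
    r.append(np.hstack([cv2.resize(cv2.imread(f"pics/o_{k}_{n}.png")[60:300,60:300],(260,260)) for k in("oblong+square+hex_26","oblong+square+hex_78","oval+round_26")]))
cv2.imwrite("pics/stk.png",cv2.convertScaleAbs(np.vstack(r),alpha=1.5))
E
```

```text
oval top 24 [0.5398 0.4127] [0.5398 0.4125] [ 84.3 127.2] yaw 5.9 area 9040
oval side 46 [0.5407 0.4167] [0.5405 0.4167] [ 89.4 128.2] yaw 6.5 area 9643
round top 32 [0.3638 0.3099] [0.3638 0.31  ] [97. 97.] yaw -90.0 area 7436
round side 52 [0.3657 0.3145] [0.3655 0.3146] [ 98.3 103.7] yaw -87.5 area 8052
square top 30 [0.4436 0.1274] [0.4437 0.1274] [86.6 86.8] yaw 70.7 area 7396
square side 52 [0.4447 0.1334] [0.4447 0.1333] [91.1 93.6] yaw 71.0 area 8390
hex top 17 [0.6205 0.0482] [0.6202 0.0479] [85.3 92.7] yaw 1.6 area 6197
hex side 52 [0.6206 0.0534] [0.6204 0.0536] [ 85.1 104.9] yaw -55.1 area 6985
oblong top 30 [ 0.6031 -0.143 ] [ 0.6032 -0.143 ] [ 82.7 126.2] yaw 5.3 area 10283
oblong side 54 [ 0.604 -0.136] [ 0.6039 -0.1358] [ 95.6 126.5] yaw 5.4 area 11904
oblong+square+hex 0.026 [ 0.4456 -0.0621]
oblong+square+hex 0.052 [ 0.4414 -0.061 ]
oblong+square+hex 0.078 [ 0.4372 -0.0598]
oval+round 0.026 [0.5984 0.2253]
oval+round 0.052 [0.5916 0.2216]
```

View pics/bats.png

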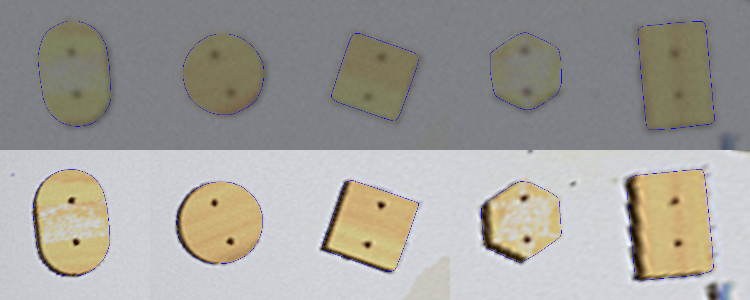

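View pics/stk.png

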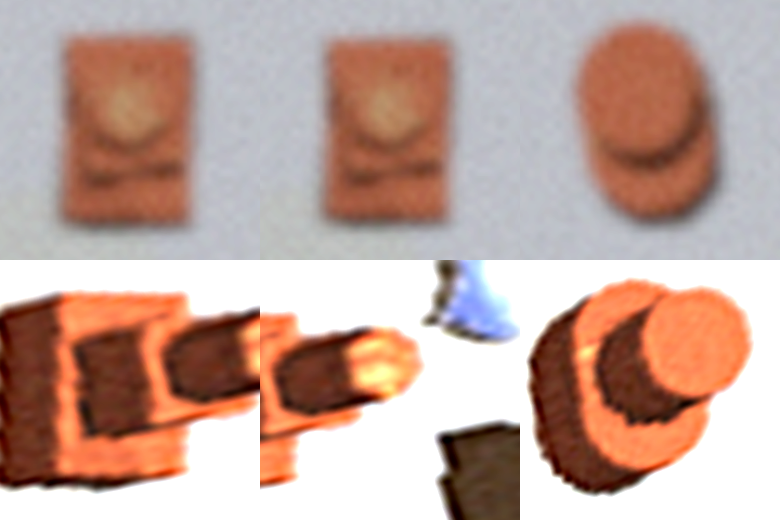

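The bat picture shows the fits are clean from above. The side fits include the bats' dark left walls. The stack picture shows bright top faces in the side view, with the hex speckled yellow. I refit the side view using bright faces only.

```bash
cat > m2.py <<'E'
import pickle,numpy as np,cv2,sys
from vis import *
from scipy.optimize import minimize
np.set_printoptions(precision=4,suppress=True)
def poly(shape,a,b):
    t=np.linspace(0,2*np.pi,48,endpoint=False)
    if shape=="rect": p=np.array([[1,1],[-1,1],[-1,-1],[1,-1]])*[a/2,b/2]
    elif shape=="round": p=np.c_[np.cos(t),np.sin(t)]*a/2
    elif shape=="oval": p=np.c_[np.cos(t),np.sin(t)]*b/2; p[:,0]+=np.sign(np.cos(t))*(a-b)/2
    else: u=np.arange(6)*np.pi/3; p=np.c_[np.cos(u),np.sin(u)]*b/np.sqrt(3)
    return p
def fit(m,c,h,p,yaw0,freeyaw=True,x0=None):
    # maximise mask inside minus mask in a 5 mm ring; coarse search then Nelder-Mead
    m=cv2.GaussianBlur(m.astype(np.float32),(0,0),2)
    def pts(v,g):
        q=p*(1+g/np.linalg.norm(p,axis=1,keepdims=True)); q=p+g*p/np.linalg.norm(p,axis=1,keepdims=True)
        cs,sn=np.cos(v[2]),np.sin(v[2]); w=q@np.array([[cs,sn],[-sn,cs]])+v[:2]/1e3+c
        return np.stack([(c[1]+h-w[:,1])*S,(c[0]+h-w[:,0])*S],1)
    def draw(v,g):
        M=np.zeros(m.shape,np.uint8); cv2.fillPoly(M,[np.round((pts(v,g)-.5)*64).astype(np.int32)],1,shift=6); return M
    def cost(v):
        if not freeyaw: v=[v[0],v[1],yaw0]
        I=draw(np.array(v),0); O=draw(np.array(v),.006)
        return -((2*m-1)*I).sum()/1e3+(m*(O-I)).sum()/1e3
    best=None
    for dx in range(-24,25,4):
        for dy in range(-24,25,4):
            for a in ((-.25,-.1,0,.1,.25) if freeyaw else (0,)):
                q=cost([dx,dy,yaw0+a]); 
                if best is None or q<best[0]: best=(q,[dx,dy,yaw0+a])
    x=np.array(best[1]); sim=np.array([x,x+[3,0,0],x+[0,3,0],x+[0,0,.08]])
    r=minimize(cost,x,method="Nelder-Mead",options=dict(initial_simplex=sim,xatol=.02,fatol=.001,maxiter=300))
    v=r.x
    if not freeyaw: v[2]=yaw0
    return np.r_[c+v[:2]/1e3,np.degrees(v[2])],r.fun/(-draw(v,0).sum()/1e3),pts(v,0)
BAT=dict(oval=("oval",.128,.084,(.54,.4135),.1),round=("round",.1,.1,(.364,.311),0),square=("rect",.088,.088,(.444,.1285),-.33),hex=("hex",0,.084,(.62,.049),0),oblong=("rect",.126,.084,(.603,-.1415),.09))
def mask(o,kind,cam):
    H=cv2.cvtColor(o,cv2.COLOR_BGR2HSV).astype(int)
    if kind=="bat":
        b,g,r=[o[...,i].astype(float) for i in range(3)]
        return ((r-b)/(r+g+b+1)>(.05 if cam=="top" else .09))&(H[...,2]>(0 if cam=="top" else 120))
    return (H[...,2]>(130 if cam=="side" else 0))&(H[...,1]>90)&((H[...,0]<30)|(H[...,0]>172))
def run(F,kind,shape,a,b,c,yaw,z,cam,free=True):
    c=np.array(c); o=ortho(F[cam],c,z,.09); m=mask(o,kind,cam)
    v,s,p=fit(m,c,.09,poly(shape,a,b),yaw,free and shape!="round")
    cv2.polylines(o,[np.round(p).astype(int)],True,(255,0,0),1); return v,s,o
E
cat > m3.py <<'E'
from m2 import *
F={n:pickle.load(open(n+"0.pkl","rb")) for n in("top","side")}
rows=[[],[]]
for k,(sh,a,b,c,y) in BAT.items():
    for i,n in enumerate(F):
        v,s,o=run(F,"bat",sh,a,b,c,y,.01,n); print("bat",k,n,v,round(s,3)); rows[i].append(cv2.resize(o,(158,158)))
r3=[]
for k,sh,a,b,c,y,z in(("oblong","rect",.086,.06,(.45,-.06),0,.026),("square","rect",.046,.046,(.45,-.06),0,.052),("hex","hex",0,.032,(.45,-.06),0,.078),("oval","oval",.09,.06,(.596,.222),.0,.026),("round","round",.05,.05,(.596,.222),0,.052)):
    for n in F:
        v,s,o=run(F,"form",sh,a,b,c,y,z,n); print("form",k,n,v,round(s,3))
        if n=="side": r3.append(cv2.resize(o,(158,158)))
cv2.imwrite("pics/fit.png",np.vstack([np.hstack(r) for r in rows+[r3]]))
E
python3 m3.py
```

```text
bat oval top [0.5395 0.412  7.0379] -0.0
bat oval side [0.5415 0.4149 5.8307] -0.0
bat round top [0.3635 0.3097 0.    ] -0.0
bat round side [0.3658 0.3126 0.    ] -0.0
bat square top [  0.4434   0.1273 -19.4776] -0.0
bat square side [  0.4453   0.1302 -19.6443] -0.0
bat hex top [0.6195 0.048  2.3466] 0.0
bat hex side [0.6224 0.0497 4.6692] 0.0
bat oblong top [ 0.6033 -0.1433  5.1635] -0.0
bat oblong side [ 0.6049 -0.1409  5.586 ] -0.0
form oblong top [ 0.4449 -0.0613 -0.6272] -0.0
form oblong side [ 0.4484 -0.0588 -0.8331] -0.0
form square top [ 0.458  -0.064  -4.5837] -0.0
form square side [ 0.4515 -0.0894  5.1314] 0.0
form hex top [ 0.4614 -0.0484  1.4988] -0.0
form hex side [ 0.4495 -0.0576  1.3614] -0.0
form oval top [0.6018 0.2263 9.5211] -0.0
form oval side [0.6061 0.2287 5.6663] -0.0
form round top [0.6125 0.2265 0.    ] -0.0
form round side [0.6071 0.2288 0.    ] -0.0m2.py:35: RuntimeWarning: overflow encountered in scalar negative
  return np.r_[c+v[:2]/1e3,np.degrees(v[2])],r.fun/(-draw(v,0).sum()/1e3),pts(v,0)
```

View pics/fit.png

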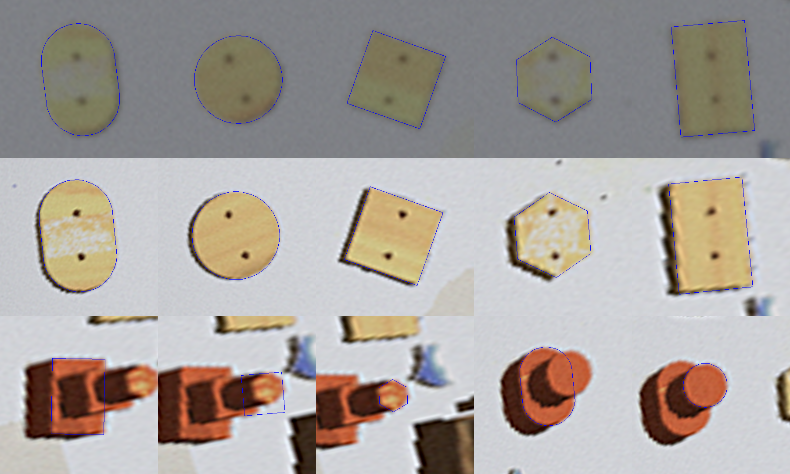

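```bash
cat > plan.py <<'E'
import numpy as np,sys,json
from bench import manip
def plan(*wps,step=4.0):
    """wps: (x,y,z,yawdeg[,gripper]); rows from measured pose, straight lines."""
    s=manip.state(); p=np.array(s["position"]); yaw=s["tcp_rot"][2]; out=[]
    print("t",round(s["time"],2),"pos",np.round(p,4),"rot",np.round(np.degrees(s["tcp_rot"]),1),"w",round(s["width"],4),"q6",round(s["q"][5],2),"F",np.round(s["force"],1))
    for w in wps:
        t=np.array(w[:3]); d=np.linalg.norm(t-p)*100
        dy=(np.radians(w[3])-yaw+np.pi)%(2*np.pi)-np.pi
        n=max(1,int(np.ceil(d/step)),int(np.ceil(abs(dy)/.14)))
        for i in range(n):
            g=(t-p)/(n-i)*100; a=(dy)/n
            c,s_=np.cos(yaw),np.sin(yaw)
            r=dict(x=round(c*g[0]+s_*g[1],2),y=round(-g[2],2),z=round(-s_*g[0]+c*g[1],2))
            if abs(a)>.002: r["wy"]=round(-a,3)
            if len(w)>4: r["gripper"]=w[4]
            out.append({k:v for k,v in r.items() if v!=0})
            p=p+np.array([c*r["x"]-s_*r["z"],s_*r["x"]+c*r["z"],-r["y"]])/100; yaw-=r.get("wy",0)
    for i in range(0,len(out),8): print(json.dumps(out[i:i+8]))
    print("end",np.round(p,4),round(np.degrees(yaw),1))
E
python3 - <<'E'
from plan import *
plan((.30,-.265,.23,-80,1),(.4485,-.059,.13,-88.6,1))
E
```

```text
t 0.1 pos [ 0.1637 -0.4721  0.2309] rot [-90.    0.1 -70.9] w 0.0852 q6 1.57 F [ 0.1 -0.3  0.1]
[{"x": -2.16, "y": 0.01, "z": 2.81, "wy": 0.023, "gripper": 1}, {"x": -2.22, "y": 0.01, "z": 2.76, "wy": 0.023, "gripper": 1}, {"x": -2.28, "y": 0.01, "z": 2.71, "wy": 0.023, "gripper": 1}, {"x": -2.35, "y": 0.01, "z": 2.65, "wy": 0.023, "gripper": 1}, {"x": -2.41, "y": 0.02, "z": 2.6, "wy": 0.023, "gripper": 1}, {"x": -2.46, "y": 0.01, "z": 2.54, "wy": 0.023, "gripper": 1}, {"x": -2.53, "y": 0.02, "z": 2.48, "wy": 0.023, "gripper": 1}, {"x": -2.53, "y": 1.43, "z": 2.6, "wy": 0.021, "gripper": 1}]
[{"x": -2.59, "y": 1.43, "z": 2.54, "wy": 0.021, "gripper": 1}, {"x": -2.64, "y": 1.43, "z": 2.49, "wy": 0.021, "gripper": 1}, {"x": -2.69, "y": 1.43, "z": 2.43, "wy": 0.021, "gripper": 1}, {"x": -2.74, "y": 1.43, "z": 2.37, "wy": 0.021, "gripper": 1}, {"x": -2.8, "y": 1.42, "z": 2.32, "wy": 0.021, "gripper": 1}, {"x": -2.84, "y": 1.43, "z": 2.26, "wy": 0.021, "gripper": 1}]
end [ 0.4485 -0.059   0.13  ] -88.5
```

Request:
arm_command --targets '[{"x": -2.2, "z": 2.8, "wy": 0.023, "gripper": 1}, {"x": -2.2, "z": 2.8, "wy": 0.023}, {"x": -2.3, "z": 2.7, "wy": 0.023}, {"x": -2.4, "z": 2.7, "wy": 0.023}, {"x": -2.4, "z": 2.6, "wy": 0.023}, {"x": -2.5, "z": 2.5, "wy": 0.023}, {"x": -2.5, "z": 2.5, "wy": 0.023}, {"x": -2.5, "y": 1.4, "z": 2.6, "wy": 0.021}]'

```text
invalid input at $.targets[0]: expected keys x, y, z, wx, wy, wz, gripper
```

Request:
arm_command --targets '[{"x": -2.6, "y": 1.4, "z": 2.5, "wy": 0.021}, {"x": -2.6, "y": 1.4, "z": 2.5, "wy": 0.021}, {"x": -2.7, "y": 1.4, "z": 2.4, "wy": 0.021}, {"x": -2.7, "y": 1.4, "z": 2.4, "wy": 0.021}, {"x": -2.8, "y": 1.4, "z": 2.3, "wy": 0.021}, {"x": -2.8, "y": 1.4, "z": 2.3, "wy": 0.021}, {}]'

```text
invalid input at $.targets[0]: expected keys x, y, z, wx, wy, wz, gripper
```

```bash
python3 - <<'E'
from plan import *
plan((.4485,-.059,.085,-88.6),(.4485,-.059,.055,-88.6),step=2.5)
E
```

```text
t 0.1 pos [ 0.1637 -0.4721  0.2309] rot [-90.    0.1 -70.9] w 0.0852 q6 1.57 F [ 0.1 -0.3  0.1]
[{"x": -1.41, "y": 0.69, "z": 1.93, "wy": 0.015}, {"x": -1.44, "y": 0.69, "z": 1.9, "wy": 0.015}, {"x": -1.47, "y": 0.7, "z": 1.88, "wy": 0.015}, {"x": -1.5, "y": 0.69, "z": 1.86, "wy": 0.015}, {"x": -1.53, "y": 0.7, "z": 1.84, "wy": 0.015}, {"x": -1.56, "y": 0.69, "z": 1.81, "wy": 0.015}, {"x": -1.58, "y": 0.7, "z": 1.79, "wy": 0.015}, {"x": -1.61, "y": 0.69, "z": 1.77, "wy": 0.015}]
[{"x": -1.63, "y": 0.7, "z": 1.74, "wy": 0.015}, {"x": -1.66, "y": 0.69, "z": 1.72, "wy": 0.015}, {"x": -1.69, "y": 0.7, "z": 1.69, "wy": 0.015}, {"x": -1.71, "y": 0.69, "z": 1.67, "wy": 0.015}, {"x": -1.74, "y": 0.7, "z": 1.64, "wy": 0.015}, {"x": -1.76, "y": 0.69, "z": 1.62, "wy": 0.015}, {"x": -1.79, "y": 0.7, "z": 1.59, "wy": 0.015}, {"x": -1.81, "y": 0.69, "z": 1.56, "wy": 0.015}]
[{"x": -1.83, "y": 0.7, "z": 1.53, "wy": 0.015}, {"x": -1.85, "y": 0.69, "z": 1.51, "wy": 0.015}, {"x": -1.88, "y": 0.7, "z": 1.48, "wy": 0.015}, {"x": -1.9, "y": 0.69, "z": 1.45, "wy": 0.015}, {"x": -1.92, "y": 0.7, "z": 1.42, "wy": 0.015}, {"y": 1.5, "wy": -0.003}, {"y": 1.5, "wy": -0.003}]
end [ 0.4485 -0.059   0.055 ] -88.6
```

All keys are needed in every row.

Request:
arm_command --targets '[{"x": -2.2, "y": 0, "z": 2.8, "wx": 0, "wy": 0.023, "wz": 0, "gripper": 1}, {"x": -2.2, "y": 0, "z": 2.8, "wx": 0, "wy": 0.023, "wz": 0, "gripper": 1}, {"x": -2.3, "y": 0, "z": 2.7, "wx": 0, "wy": 0.023, "wz": 0, "gripper": 1}, {"x": -2.4, "y": 0, "z": 2.7, "wx": 0, "wy": 0.023, "wz": 0, "gripper": 1}, {"x": -2.4, "y": 0, "z": 2.6, "wx": 0, "wy": 0.023, "wz": 0, "gripper": 1}, {"x": -2.5, "y": 0, "z": 2.5, "wx": 0, "wy": 0.023, "wz": 0, "gripper": 1}, {"x": -2.5, "y": 0, "z": 2.5, "wx": 0, "wy": 0.023, "wz": 0, "gripper": 1}, {"x": -2.5, "y": 1.4, "z": 2.6, "wx": 0, "wy": 0.021, "wz": 0, "gripper": 1}]'

```text
time: 0.9
position: [0.3226, -0.2342, 0.2182]
tcp_rot: [-1.569, -0.002, -1.42]
force: [0.3, -2.0, -0.7]
width: 0.0856
```

Request:
arm_command --targets '[{"x": -2.6, "y": 1.4, "z": 2.5, "wx": 0, "wy": 0.021, "wz": 0, "gripper": 1}, {"x": -2.6, "y": 1.4, "z": 2.5, "wx": 0, "wy": 0.021, "wz": 0, "gripper": 1}, {"x": -2.7, "y": 1.4, "z": 2.4, "wx": 0, "wy": 0.021, "wz": 0, "gripper": 1}, {"x": -2.7, "y": 1.4, "z": 2.4, "wx": 0, "wy": 0.021, "wz": 0, "gripper": 1}, {"x": -2.8, "y": 1.4, "z": 2.3, "wx": 0, "wy": 0.021, "wz": 0, "gripper": 1}, {"x": -2.8, "y": 1.4, "z": 2.3, "wx": 0, "wy": 0.021, "wz": 0, "gripper": 1}, {"x": 0, "y": 0, "z": 0, "wx": 0, "wy": 0, "wz": 0, "gripper": 1}]'

```text
time: 1.6
position: [0.4496, -0.0567, 0.1314]
tcp_rot: [-1.573, 0.001, -1.542]
force: [-0.9, 0.1, 0.5]
width: 0.085
```

```bash
sed -i 's/r=dict(x=/r=dict(wx=0,wz=0,wy=0,gripper=1,x=/; s/out.append({k:v for k,v in r.items() if v!=0})/out.append(r)/' plan.py; python3 - <<'E'
from plan import *
plan((.4485,-.059,.085,-88.6),(.4485,-.059,.055,-88.6),step=2.5)
E
```

```text
t 1.6 pos [ 0.4496 -0.0567  0.1314] rot [-90.1   0.1 -88.4] w 0.085 q6 2.99 F [-0.9  0.1  0.5]
[{"wx": 0, "wz": 0, "wy": 0.002, "gripper": 1, "x": 0.11, "y": 2.32, "z": -0.06}, {"wx": 0, "wz": 0, "wy": 0.002, "gripper": 1, "x": 0.12, "y": 2.32, "z": -0.06}, {"wx": 0, "wz": 0, "wy": 0, "gripper": 1, "x": -0.0, "y": 1.5, "z": 0.0}, {"wx": 0, "wz": 0, "wy": 0, "gripper": 1, "x": -0.0, "y": 1.5, "z": 0.0}]
end [ 0.4485 -0.059   0.055 ] -88.6
```

Request:
arm_command --targets '[{"x": 0.1, "y": 2.3, "z": -0.1, "wx": 0, "wy": 0.002, "wz": 0, "gripper": 1}, {"x": 0.1, "y": 2.3, "z": 0, "wx": 0, "wy": 0.002, "wz": 0, "gripper": 1}, {"x": 0, "y": 1.5, "z": 0, "wx": 0, "wy": 0, "wz": 0, "gripper": 1}, {"x": 0, "y": 1.6, "z": 0, "wx": 0, "wy": 0, "wz": 0, "gripper": 1}, {"x": 0, "y": 0, "z": 0, "wx": 0, "wy": 0, "wz": 0, "gripper": 1}]'

```text
time: 2.1
position: [0.4463, -0.0617, 0.0548]
tcp_rot: [-1.574, 0.0, -1.549]
force: [0.1, 0.3, 0.8]
width: 0.0856
```

```bash
python3 - <<'E'
from plan import *
plan()
f=manip.grab_frame("side"); import cv2
cv2.imwrite("pics/h1.png",cv2.resize(f["frame"][150:250,220:330],(660,600),interpolation=cv2.INTER_CUBIC))
E
```

```text
t 2.1 pos [ 0.4463 -0.0617  0.0548] rot [-90.2   0.  -88.8] w 0.0856 q6 2.98 F [0.1 0.3 0.8]
end [ 0.4463 -0.0617  0.0548] -88.8
```

View pics/h1.png

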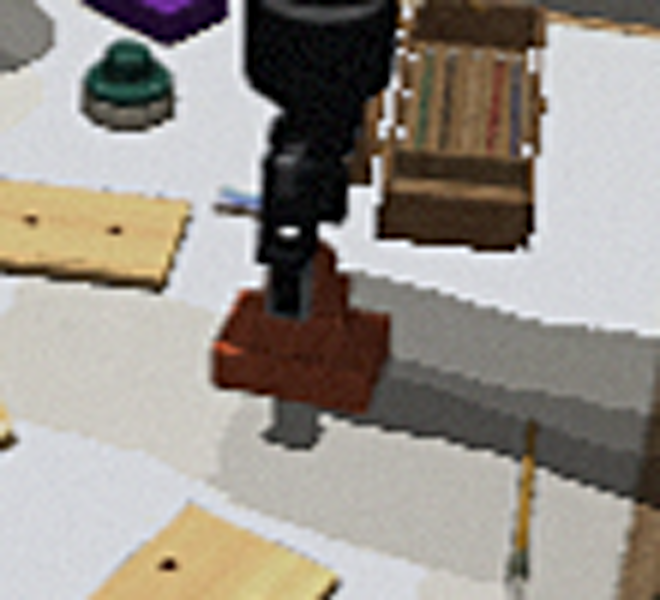

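The crop shows the near finger beside the hex and above the square form. I correct the offset by about 3 mm, then close.

Request:
arm_command --targets '[{"x": -0.27, "y": 0, "z": 0.2, "wx": 0, "wy": 0, "wz": 0, "gripper": 1}, {"x": 0, "y": 0, "z": 0, "wx": 0, "wy": 0, "wz": 0, "gripper": 1}, {"x": 0, "y": 0, "z": 0, "wx": 0, "wy": 0, "wz": 0, "gripper": -1}, {"x": 0, "y": 0, "z": 0, "wx": 0, "wy": 0, "wz": 0, "gripper": -1}, {"x": 0, "y": 0, "z": 0, "wx": 0, "wy": 0, "wz": 0, "gripper": -1}, {"x": 0, "y": 0, "z": 0, "wx": 0, "wy": 0, "wz": 0, "gripper": -1}, {"x": 0, "y": 0, "z": 0, "wx": 0, "wy": 0, "wz": 0, "gripper": -1}, {"x": 0, "y": 0, "z": 0, "wx": 0, "wy": 0, "wz": 0, "gripper": -1}]'

```text
time: 2.95
position: [0.45, -0.0589, 0.0568]
tcp_rot: [-1.57, -0.0, -1.549]
force: [-3.4, 0.5, 8.2]
width: 0.0317
```

Request:
arm_command --targets '[{"x": 0, "y": -1, "z": 0, "wx": 0, "wy": 0, "wz": 0, "gripper": -1}, {"x": 0, "y": -2, "z": 0, "wx": 0, "wy": 0, "wz": 0, "gripper": -1}, {"x": 0, "y": -2, "z": 0, "wx": 0, "wy": 0, "wz": 0, "gripper": -1}, {"x": 0, "y": 0, "z": 0, "wx": 0, "wy": 0, "wz": 0, "gripper": -1}, {"x": 0, "y": 0, "z": 0, "wx": 0, "wy": 0, "wz": 0, "gripper": -1}]'

```text
time: 3.45
position: [0.4502, -0.0589, 0.1067]
tcp_rot: [-1.57, -0.0, -1.549]
force: [-0.2, 0.6, -1.9]
width: 0.0316
```

```bash
python3 - <<'E'
from plan import *
plan((.621,.0489,.07,-60,-1),(.621,.0489,.022,-60,-1))
E
```

```text
t 3.45 pos [ 0.4502 -0.0589  0.1067] rot [-89.9  -0.  -88.8] w 0.0316 q6 2.99 F [-0.2  0.6 -1.9]
[{"wx": 0, "wz": 0, "wy": -0.084, "gripper": -1, "x": -1.73, "y": 0.61, "z": 2.89}, {"wx": 0, "wz": 0, "wy": -0.084, "gripper": -1, "x": -1.49, "y": 0.61, "z": 3.02}, {"wx": 0, "wz": 0, "wy": -0.084, "gripper": -1, "x": -1.23, "y": 0.61, "z": 3.13}, {"wx": 0, "wz": 0, "wy": -0.084, "gripper": -1, "x": -0.96, "y": 0.61, "z": 3.23}, {"wx": 0, "wz": 0, "wy": -0.084, "gripper": -1, "x": -0.69, "y": 0.62, "z": 3.29}, {"wx": 0, "wz": 0, "wy": -0.084, "gripper": -1, "x": -0.4, "y": 0.61, "z": 3.35}, {"wx": 0, "wz": 0, "wy": 0, "gripper": -1, "x": -0.0, "y": 2.4, "z": -0.0}, {"wx": 0, "wz": 0, "wy": 0, "gripper": -1, "x": -0.01, "y": 2.4, "z": -0.0}]
end [0.621 0.049 0.022] -59.9
```

Request:
arm_command --targets '[{"x": -1.7, "y": 0.6, "z": 2.9, "wx": 0, "wy": -0.084, "wz": 0, "gripper": -1}, {"x": -1.5, "y": 0.6, "z": 3.0, "wx": 0, "wy": -0.084, "wz": 0, "gripper": -1}, {"x": -1.2, "y": 0.6, "z": 3.1, "wx": 0, "wy": -0.084, "wz": 0, "gripper": -1}, {"x": -1.0, "y": 0.6, "z": 3.2, "wx": 0, "wy": -0.084, "wz": 0, "gripper": -1}, {"x": -0.7, "y": 0.6, "z": 3.3, "wx": 0, "wy": -0.084, "wz": 0, "gripper": -1}, {"x": -0.4, "y": 0.6, "z": 3.4, "wx": 0, "wy": -0.084, "wz": 0, "gripper": -1}, {"x": 0, "y": 2, "z": 0, "wx": 0, "wy": 0, "wz": 0, "gripper": -1}, {"x": 0, "y": 0, "z": 0, "wx": 0, "wy": 0, "wz": 0, "gripper": -1}]'

```text
time: 4.25
position: [0.6187, 0.0493, 0.0468]
tcp_rot: [-1.576, 0.002, -1.044]
force: [-0.3, -0.6, -0.1]
width: 0.0312
```

Request:
arm_command --targets '[{"x": 0, "y": 0, "z": 0, "wx": 0, "wy": 0, "wz": 0, "gripper": -1}, {"x": 0, "y": 0, "z": 0, "wx": 0, "wy": 0, "wz": 0, "gripper": -1}]'

```text
time: 4.45
position: [0.6203, 0.0486, 0.0511]
tcp_rot: [-1.571, -0.0, -1.046]
force: [-0.1, -0.5, -0.2]
width: 0.0316
```

```bash
python3 - <<'E'
from plan import *
plan((.621,.0489,.022,-60,-1),(.621,.0489,.0155,-60,-1))
E
```

```text
t 4.45 pos [0.6203 0.0486 0.0511] rot [-90.   -0.  -59.9] w 0.0316 q6 2.69 F [-0.1 -0.5 -0.2]
[{"wx": 0, "wz": 0, "wy": 0, "gripper": -1, "x": 0.01, "y": 2.91, "z": 0.07}, {"wx": 0, "wz": 0, "wy": 0, "gripper": -1, "x": 0.0, "y": 0.65, "z": 0.0}]
end [0.6209 0.0489 0.0155] -59.9
```

Request:
arm_command --targets '[{"x": 0, "y": 1.5, "z": 0.1, "wx": 0, "wy": 0, "wz": 0, "gripper": -1}, {"x": 0, "y": 1.2, "z": 0, "wx": 0, "wy": 0, "wz": 0, "gripper": -1}, {"x": 0, "y": 0.4, "z": 0, "wx": 0, "wy": 0, "wz": 0, "gripper": -1}, {"x": 0, "y": 0.2, "z": 0, "wx": 0, "wy": 0, "wz": 0, "gripper": -1}, {"x": 0, "y": 0.2, "z": 0, "wx": 0, "wy": 0, "wz": 0, "gripper": -1}, {"x": 0, "y": 0.1, "z": 0, "wx": 0, "wy": 0, "wz": 0, "gripper": -1}, {"x": 0, "y": 0, "z": 0, "wx": 0, "wy": 0, "wz": 0, "gripper": -1}]'

```text
time: 5.15
position: [0.6216, 0.0495, 0.0148]
tcp_rot: [-1.57, -0.0, -1.045]
force: [-2.7, 0.1, 3.5]
width: 0.0312
```

Request:
arm_command --targets '[{"x": 0, "y": 0.03, "z": 0, "wx": 0, "wy": 0, "wz": 0, "gripper": -1}, {"x": 0, "y": 0, "z": 0, "wx": 0, "wy": 0, "wz": 0, "gripper": 1}, {"x": 0, "y": 0, "z": 0, "wx": 0, "wy": 0, "wz": 0, "gripper": 1}, {"x": 0, "y": 0, "z": 0, "wx": 0, "wy": 0, "wz": 0, "gripper": 1}, {"x": 0, "y": -2, "z": 0, "wx": 0, "wy": 0, "wz": 0, "gripper": 1}, {"x": 0, "y": -4, "z": 0, "wx": 0, "wy": 0, "wz": 0, "gripper": 1}, {"x": 0, "y": -4, "z": 0, "wx": 0, "wy": 0, "wz": 0, "gripper": 1}]'

```text
time: 5.85
position: [0.6207, 0.0495, 0.1147]
tcp_rot: [-1.572, 0.001, -1.045]
force: [0.5, 0.3, 0.1]
width: 0.0858
```

```bash
cat > meas.py <<'E'
from m2 import *
from bench import manip
FORM=dict(oblong=("rect",.086,.06),square=("rect",.046,.046),hex=("hex",0,.032),oval=("oval",.09,.06),round=("round",.05,.05))
OFF=np.array([.001,.0014,0])
def meas(name,items):
    F={"side":manip.grab_frame("side")}; pickle.dump(F,open("last.pkl","wb")); T=[]
    for k,c,y,z in items:
        v,s,o=run(F,"form",*FORM[k],c,np.radians(y),z,"side"); print(k,"corrected",v-OFF)
        T.append(cv2.resize(o,(260,260)))
    cv2.imwrite(f"pics/{name}.png",np.hstack(T))
E
python3 - <<'E'
from meas import *
meas("a1",[("square",(.449,-.0585),0,.052),("hex",(.622,.05),0,.036),("oblong",(.449,-.0585),0,.026)])
from plan import *
plan((.59,.10,.15,-20),(.449,-.059,.15,90,1))
E
```

```text
square corrected [  0.4517  -0.0637 -13.1721]
hex corrected [ 0.64    0.0792 27.0962]
oblong corrected [ 0.4496 -0.092  10.0905]
t 5.9 pos [0.6237 0.0497 0.1221] rot [-89.6  -0.2 -59.9] w 0.0853 q6 2.7 F [1.4 0.3 7.5]
[{"wx": 0, "wz": 0, "wy": -0.139, "gripper": 1, "x": -1.21, "y": -0.56, "z": -0.08}, {"wx": 0, "wz": 0, "wy": -0.139, "gripper": 1, "x": -1.21, "y": -0.56, "z": 0.09}, {"wx": 0, "wz": 0, "wy": -0.139, "gripper": 1, "x": -1.18, "y": -0.56, "z": 0.26}, {"wx": 0, "wz": 0, "wy": -0.139, "gripper": 1, "x": -1.13, "y": -0.55, "z": 0.42}, {"wx": 0, "wz": 0, "wy": -0.139, "gripper": 1, "x": -1.07, "y": -0.56, "z": 0.57}, {"wx": 0, "wz": 0, "wy": -0.137, "gripper": 1, "x": -0.56, "y": 0.0, "z": -1.41}, {"wx": 0, "wz": 0, "wy": -0.137, "gripper": 1, "x": -0.74, "y": 0.0, "z": -1.32}, {"wx": 0, "wz": 0, "wy": -0.137, "gripper": 1, "x": -0.92, "y": 0.0, "z": -1.21}]
[{"wx": 0, "wz": 0, "wy": -0.137, "gripper": 1, "x": -1.07, "y": 0.0, "z": -1.07}, {"wx": 0, "wz": 0, "wy": -0.137, "gripper": 1, "x": -1.21, "y": 0.0, "z": -0.92}, {"wx": 0, "wz": 0, "wy": -0.137, "gripper": 1, "x": -1
[... 158 characters left out ...]
x": -1.48, "y": 0.0, "z": -0.36}, {"wx": 0, "wz": 0, "wy": -0.137, "gripper": 1, "x": -1.51, "y": 0.0, "z": -0.15}, {"wx": 0, "wz": 0, "wy": -0.137, "gripper": 1, "x": -1.52, "y": 0.0, "z": 0.06}, {"wx": 0, "wz": 0, "wy": -0.137, "gripper": 1, "x": -1.5, "y": 0.0, "z": 0.26}]
[{"wx": 0, "wz": 0, "wy": -0.137, "gripper": 1, "x": -1.44, "y": 0.0, "z": 0.47}, {"wx": 0, "wz": 0, "wy": -0.137, "gripper": 1, "x": -1.37, "y": 0.0, "z": 0.66}, {"wx": 0, "wz": 0, "wy": -0.137, "gripper": 1, "x": -1.26, "y": 0.0, "z": 0.83}]
end [ 0.449 -0.059  0.15 ] 89.8m2.py:35: RuntimeWarning: overflow encountered in scalar negative
  return np.r_[c+v[:2]/1e3,np.degrees(v[2])],r.fun/(-draw(v,0).sum()/1e3),pts(v,0)
```

View pics/a1.png

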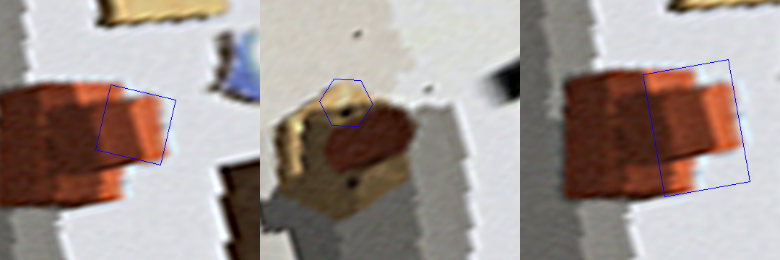

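The hex sits on its bat at tile 2, about (370,135). The arm's shadow spoils the colour fits, so I fetch the round form next and remeasure the other stack once it is out of shadow.

```bash
python3 - <<'E'
from plan import *
plan((.606,.2275,.115,16,1))
E
```

```text
t 5.9 pos [0.6237 0.0497 0.1221] rot [-89.6  -0.2 -59.9] w 0.0853 q6 2.7 F [1.4 0.3 7.5]
[{"wx": 0, "wz": 0, "wy": -0.132, "gripper": 1, "x": -1.63, "y": 0.07, "z": 0.74}, {"wx": 0, "wz": 0, "wy": -0.132, "gripper": 1, "x": -1.51, "y": 0.07, "z": 0.95}, {"wx": 0, "wz": 0, "wy": -0.132, "gripper": 1, "x": -1.38, "y": 0.07, "z": 1.14}, {"wx": 0, "wz": 0, "wy": -0.132, "gripper": 1, "x": -1.22, "y": 0.07, "z": 1.31}, {"wx": 0, "wz": 0, "wy": -0.132, "gripper": 1, "x": -1.03, "y": 0.07, "z": 1.46}, {"wx": 0, "wz": 0, "wy": -0.132, "gripper": 1, "x": -0.83, "y": 0.07, "z": 1.58}, {"wx": 0, "wz": 0, "wy": -0.132, "gripper": 1, "x": -0.62, "y": 0.07, "z": 1.68}, {"wx": 0, "wz": 0, "wy": -0.132, "gripper": 1, "x": -0.39, "y": 0.07, "z": 1.74}]
[{"wx": 0, "wz": 0, "wy": -0.132, "gripper": 1, "x": -0.16, "y": 0.08, "z": 1.78}, {"wx": 0, "wz": 0, "wy": -0.132, "gripper": 1, "x": 0.08, "y": 0.07, "z": 1.78}]
end [0.606  0.2275 0.115 ] 15.8
```

Request:
arm_command --targets '[{"x": -1.6, "y": 0.1, "z": 0.7, "wx": 0, "wy": -0.132, "wz": 0, "gripper": 1}, {"x": -1.5, "y": 0.1, "z": 0.9, "wx": 0, "wy": -0.132, "wz": 0, "gripper": 1}, {"x": -1.4, "y": 0.1, "z": 1.1, "wx": 0, "wy": -0.132, "wz": 0, "gripper": 1}, {"x": -1.2, "y": 0.1, "z": 1.3, "wx": 0, "wy": -0.132, "wz": 0, "gripper": 1}, {"x": -1.0, "y": 0.1, "z": 1.5, "wx": 0, "wy": -0.132, "wz": 0, "gripper": 1}, {"x": -0.8, "y": 0.1, "z": 1.6, "wx": 0, "wy": -0.132, "wz": 0, "gripper": 1}, {"x": -0.6, "y": 0.1, "z": 1.7, "wx": 0, "wy": -0.132, "wz": 0, "gripper": 1}, {"x": -0.4, "y": 0.1, "z": 1.7, "wx": 0, "wy": -0.132, "wz": 0, "gripper": 1}]'

```text
time: 6.7
position: [0.6072, 0.1915, 0.1057]
tcp_rot: [-1.571, 0.0, 0.017]
force: [-1.0, 0.1, -0.5]
width: 0.0853
```

Request:
arm_command --targets '[{"x": -0.2, "y": 0.1, "z": 1.8, "wx": 0, "wy": -0.132, "wz": 0, "gripper": 1}, {"x": 0.1, "y": 0, "z": 1.8, "wx": 0, "wy": -0.132, "wz": 0, "gripper": 1}, {"x": 0, "y": 0, "z": 0, "wx": 0, "wy": 0, "wz": 0, "gripper": 1}, {"x": 0, "y": 0, "z": 0, "wx": 0, "wy": 0, "wz": 0, "gripper": 1}, {"x": 0, "y": 0, "z": 0, "wx": 0, "wy": 0, "wz": 0, "gripper": 1}]'

```text
time: 7.2
position: [0.6036, 0.2259, 0.1049]
tcp_rot: [-1.571, 0.0, 0.272]
force: [0.7, -0.5, 0.3]
width: 0.0856
```

```bash
python3 - <<'E' 2>/dev/null
from meas import *
meas("a2",[("square",(.449,-.0585),0,.052),("hex",(.622,.05),0,.036),("oblong",(.449,-.0585),0,.026)])
from plan import *
plan((.606,.2275,.06,16,1),(.606,.2275,.031,16,1))
E
```

```text
square corrected [ 0.448  -0.0583  5.6059]
hex corrected [0.5869 0.0503 7.5487]
oblong corrected [ 0.4468 -0.0604 -1.4059]
t 7.25 pos [0.6036 0.2258 0.105 ] rot [-90.    0.   15.6] w 0.0854 q6 1.66 F [-0.2 -0.9  0.3]
[{"wx": 0, "wz": 0, "wy": -0.003, "gripper": 1, "x": 0.14, "y": 2.25, "z": 0.05}, {"wx": 0, "wz": 0, "wy": -0.003, "gripper": 1, "x": 0.13, "y": 2.25, "z": 0.05}, {"wx": 0, "wz": 0, "wy": 0, "gripper": 1, "x": 0.0, "y": 2.9, "z": -0.0}]
end [0.606  0.2275 0.031 ] 16.0
```

View pics/a2.png

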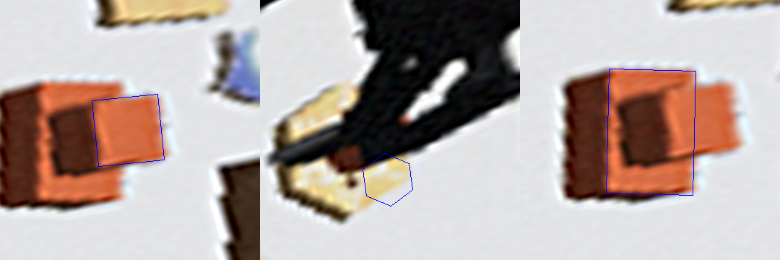

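The square and oblong fits are clean this time: square (.448,-.058, 5.6°), oblong (.447,-.060, -1°). Now I take the round form.

Request:
arm_command --targets '[{"x": 0.2, "y": 2.2, "z": 0.1, "wx": 0, "wy": 0, "wz": 0, "gripper": 1}, {"x": 0.1, "y": 2.2, "z": 0, "wx": 0, "wy": 0, "wz": 0, "gripper": 1}, {"x": 0, "y": 2, "z": 0, "wx": 0, "wy": 0, "wz": 0, "gripper": 1}, {"x": 0, "y": 1, "z": 0, "wx": 0, "wy": 0, "wz": 0, "gripper": 1}, {"x": 0, "y": 0, "z": 0, "wx": 0, "wy": 0, "wz": 0, "gripper": 1}, {"x": 0, "y": 0, "z": 0, "wx": 0, "wy": 0, "wz": 0, "gripper": 1}]'

```text
time: 7.85
position: [0.6066, 0.2283, 0.0318]
tcp_rot: [-1.571, -0.001, 0.274]
force: [-1.0, 0.1, -0.3]
width: 0.0854
```

Request:
arm_command --targets '[{"x": 0, "y": 0, "z": 0, "wx": 0, "wy": 0, "wz": 0, "gripper": -1}, {"x": 0, "y": 0, "z": 0, "wx": 0, "wy": 0, "wz": 0, "gripper": -1}, {"x": 0, "y": 0, "z": 0, "wx": 0, "wy": 0, "wz": 0, "gripper": -1}, {"x": 0, "y": 0, "z": 0, "wx": 0, "wy": 0, "wz": 0, "gripper": -1}, {"x": 0, "y": 0, "z": 0, "wx": 0, "wy": 0, "wz": 0, "gripper": -1}, {"x": 0, "y": 0, "z": 0, "wx": 0, "wy": 0, "wz": 0, "gripper": -1}]'

```text
time: 8.45
position: [0.6066, 0.2286, 0.0322]
tcp_rot: [-1.571, -0.001, 0.275]
force: [-3.4, -1.3, 10.7]
width: 0.0482
```

Request:
arm_command --targets '[{"x": 0, "y": -1, "z": 0, "wx": 0, "wy": 0, "wz": 0, "gripper": -1}, {"x": 0, "y": -2, "z": 0, "wx": 0, "wy": 0, "wz": 0, "gripper": -1}, {"x": 0, "y": -2, "z": 0, "wx": 0, "wy": 0, "wz": 0, "gripper": -1}, {"x": 0, "y": 0, "z": 0, "wx": 0, "wy": 0, "wz": 0, "gripper": -1}]'

```text
time: 8.85
position: [0.6077, 0.229, 0.0845]
tcp_rot: [-1.57, -0.005, 0.275]
force: [1.0, 0.0, -0.3]
width: 0.0481
```

```bash
python3 - <<'E' 2>/dev/null
from plan import *
plan((.3647,.3112,.06,65,-1),step=3.3)
E
```

```text
t 8.85 pos [0.6077 0.229  0.0845] rot [-90.   -0.3  15.8] w 0.0481 q6 1.66 F [ 1.   0.  -0.3]
[{"wx": 0, "wz": 0, "wy": -0.107, "gripper": -1, "x": -2.64, "y": 0.31, "z": 1.81}, {"wx": 0, "wz": 0, "wy": -0.107, "gripper": -1, "x": -2.44, "y": 0.31, "z": 2.09}, {"wx": 0, "wz": 0, "wy": -0.107, "gripper": -1, "x": -2.2, "y": 0.31, "z": 2.33}, {"wx": 0, "wz": 0, "wy": -0.107, "gripper": -1, "x": -1.94, "y": 0.3, "z": 2.56}, {"wx": 0, "wz": 0, "wy": -0.107, "gripper": -1, "x": -1.65, "y": 0.31, "z": 2.75}, {"wx": 0, "wz": 0, "wy": -0.107, "gripper": -1, "x": -1.35, "y": 0.3, "z": 2.91}, {"wx": 0, "wz": 0, "wy": -0.107, "gripper": -1, "x": -1.03, "y": 0.31, "z": 3.03}, {"wx": 0, "wz": 0, "wy": -0.107, "gripper": -1, "x": -0.71, "y": 0.3, "z": 3.13}]
end [0.3647 0.3111 0.06  ] 64.8
```

Request:
arm_command --targets '[{"x": -2.6, "y": 0.3, "z": 1.8, "wx": 0, "wy": -0.107, "wz": 0, "gripper": -1}, {"x": -2.4, "y": 0.3, "z": 2.1, "wx": 0, "wy": -0.107, "wz": 0, "gripper": -1}, {"x": -2.2, "y": 0.3, "z": 2.3, "wx": 0, "wy": -0.107, "wz": 0, "gripper": -1}, {"x": -1.9, "y": 0.3, "z": 2.6, "wx": 0, "wy": -0.107, "wz": 0, "gripper": -1}, {"x": -1.7, "y": 0.3, "z": 2.8, "wx": 0, "wy": -0.107, "wz": 0, "gripper": -1}, {"x": -1.4, "y": 0.3, "z": 2.9, "wx": 0, "wy": -0.107, "wz": 0, "gripper": -1}, {"x": -1.0, "y": 0.3, "z": 3.0, "wx": 0, "wy": -0.107, "wz": 0, "gripper": -1}, {"x": -0.7, "y": 0.3, "z": 3.1, "wx": 0, "wy": -0.107, "wz": 0, "gripper": -1}]'

```text
time: 9.65
position: [0.3625, 0.3109, 0.0569]
tcp_rot: [-1.571, -0.0, 1.135]
force: [-0.3, 0.7, -0.7]
width: 0.0483
```

Request:
arm_command --targets '[{"x": 0, "y": 0, "z": 0, "wx": 0, "wy": 0, "wz": 0, "gripper": -1}, {"x": 0, "y": 0, "z": 0, "wx": 0, "wy": 0, "wz": 0, "gripper": -1}, {"x": 0, "y": 0, "z": 0, "wx": 0, "wy": 0, "wz": 0, "gripper": -1}]'

```text
time: 9.95
position: [0.3645, 0.3107, 0.0571]
tcp_rot: [-1.571, -0.0, 1.13]
force: [0.0, 0.6, -0.8]
width: 0.0479
```

```bash
python3 - <<'E' 2>/dev/null
from plan import *
plan((.3647,.3112,.02,65,-1),step=3.3)
from meas import *
meas("a3",[("oval",(.605,.2274),5.7,.026),("hex",(.622,.05),0,.036),("square",(.449,-.0585),0,.052)])
E
```

```text
t 9.95 pos [0.3645 0.3107 0.0571] rot [-90.   -0.   64.7] w 0.0479 q6 1.15 F [ 0.   0.6 -0.8]
[{"wx": 0, "wz": 0, "wy": -0.002, "gripper": -1, "x": 0.03, "y": 1.86, "z": 0.0}, {"wx": 0, "wz": 0, "wy": -0.002, "gripper": -1, "x": 0.03, "y": 1.85, "z": 0.0}]
end [0.3647 0.3112 0.02  ] 65.0
oval corrected [0.6043 0.2282 7.8503]
hex corrected [  0.6206   0.0496 -16.8387]
square corrected [  0.4243  -0.0837 -13.178 ]
```

View pics/a3.png

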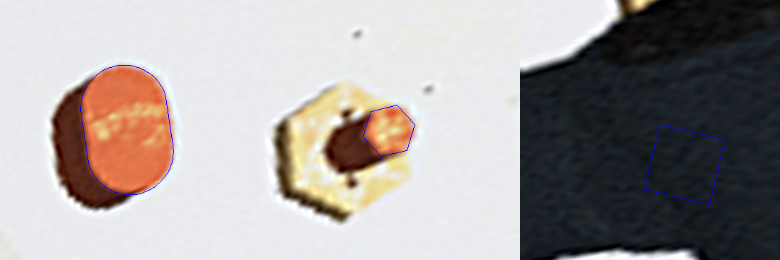

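The oval's outline fits well (7.9°), and the hex is centred to about 1 mm. I lower the round form.

Request:
arm_command --targets '[{"x": 0, "y": 1.6, "z": 0, "wx": 0, "wy": 0, "wz": 0, "gripper": -1}, {"x": 0, "y": 1.3, "z": 0, "wx": 0, "wy": 0, "wz": 0, "gripper": -1}, {"x": 0, "y": 0.6, "z": 0, "wx": 0, "wy": 0, "wz": 0, "gripper": -1}, {"x": 0, "y": 0.2, "z": 0, "wx": 0, "wy": 0, "wz": 0, "gripper": -1}, {"x": 0, "y": 0.2, "z": 0, "wx": 0, "wy": 0, "wz": 0, "gripper": -1}, {"x": 0, "y": 0.1, "z": 0, "wx": 0, "wy": 0, "wz": 0, "gripper": -1}, {"x": 0, "y": 0, "z": 0, "wx": 0, "wy": 0, "wz": 0, "gripper": -1}, {"x": 0, "y": 0, "z": 0, "wx": 0, "wy": 0, "wz": 0, "gripper": -1}]'

```text
time: 10.8
position: [0.364, 0.3108, 0.0173]
tcp_rot: [-1.571, -0.0, 1.131]
force: [-0.2, -0.0, -0.9]
width: 0.048
```

Request:
arm_command --targets '[{"x": 0, "y": 0.05, "z": 0, "wx": 0, "wy": 0, "wz": 0, "gripper": -1}, {"x": 0, "y": 0.05, "z": 0, "wx": 0, "wy": 0, "wz": 0, "gripper": -1}, {"x": 0, "y": 0, "z": 0, "wx": 0, "wy": 0, "wz": 0, "gripper": -1}, {"x": 0, "y": 0, "z": 0, "wx": 0, "wy": 0, "wz": 0, "gripper": -1}]'

```text
time: 11.2
position: [0.3639, 0.3108, 0.0162]
tcp_rot: [-1.571, -0.0, 1.131]
force: [-1.8, -1.1, 5.9]
width: 0.0476
```

Request:
arm_command --targets '[{"x": 0, "y": 0, "z": 0, "wx": 0, "wy": 0, "wz": 0, "gripper": 1}, {"x": 0, "y": 0, "z": 0, "wx": 0, "wy": 0, "wz": 0, "gripper": 1}, {"x": 0, "y": 0, "z": 0, "wx": 0, "wy": 0, "wz": 0, "gripper": 1}, {"x": 0, "y": -2, "z": 0, "wx": 0, "wy": 0, "wz": 0, "gripper": 1}, {"x": 0, "y": -3, "z": 0, "wx": 0, "wy": 0, "wz": 0, "gripper": 1}, {"x": 0, "y": -3, "z": 0, "wx": 0, "wy": 0, "wz": 0, "gripper": 1}]'

```text
time: 11.8
position: [0.3634, 0.3104, 0.0967]
tcp_rot: [-1.57, 0.001, 1.131]
force: [0.3, 1.3, -0.7]
width: 0.0851
```

```bash
python3 - <<'E' 2>/dev/null
from plan import *
plan((.6043,.2282,.08,97.9,1),step=3.5)
E
```

```text
t 11.8 pos [0.3634 0.3104 0.0967] rot [-90.    0.1  64.8] w 0.0851 q6 1.15 F [ 0.3  1.3 -0.7]
[{"wx": 0, "wz": 0, "wy": -0.072, "gripper": 1, "x": 0.35, "y": 0.21, "z": -3.16}, {"wx": 0, "wz": 0, "wy": -0.072, "gripper": 1, "x": 0.12, "y": 0.21, "z": -3.18}, {"wx": 0, "wz": 0, "wy": -0.072, "gripper": 1, "x": -0.1, "y": 0.21, "z": -3.18}, {"wx": 0, "wz": 0, "wy": -0.072, "gripper": 1, "x": -0.33, "y": 0.21, "z": -3.16}, {"wx": 0, "wz": 0, "wy": -0.072, "gripper": 1, "x": -0.56, "y": 0.21, "z": -3.13}, {"wx": 0, "wz": 0, "wy": -0.072, "gripper": 1, "x": -0.78, "y": 0.21, "z": -3.08}, {"wx": 0, "wz": 0, "wy": -0.072, "gripper": 1, "x": -1.01, "y": 0.21, "z": -3.02}, {"wx": 0, "wz": 0, "wy": -0.072, "gripper": 1, "x": -1.22, "y": 0.2, "z": -2.94}]
end [0.6043 0.2282 0.08  ] 97.8
```

Request:
arm_command --targets '[{"x": 0.4, "y": 0.2, "z": -3.2, "wx": 0, "wy": -0.072, "wz": 0, "gripper": 1}, {"x": 0.1, "y": 0.2, "z": -3.2, "wx": 0, "wy": -0.072, "wz": 0, "gripper": 1}, {"x": -0.1, "y": 0.2, "z": -3.2, "wx": 0, "wy": -0.072, "wz": 0, "gripper": 1}, {"x": -0.3, "y": 0.2, "z": -3.2, "wx": 0, "wy": -0.072, "wz": 0, "gripper": 1}, {"x": -0.6, "y": 0.2, "z": -3.1, "wx": 0, "wy": -0.072, "wz": 0, "gripper": 1}, {"x": -0.8, "y": 0.2, "z": -3.1, "wx": 0, "wy": -0.072, "wz": 0, "gripper": 1}, {"x": -1.0, "y": 0.2, "z": -3.0, "wx": 0, "wy": -0.072, "wz": 0, "gripper": 1}, {"x": -1.2, "y": 0.2, "z": -2.9, "wx": 0, "wy": -0.072, "wz": 0, "gripper": 1}]'

```text
time: 12.6
position: [0.6063, 0.2277, 0.0797]
tcp_rot: [-1.571, 0.0, 1.71]
force: [0.1, -0.3, -0.9]
width: 0.0851
```

Request:
arm_command --targets '[{"x": 0, "y": 2, "z": 0, "wx": 0, "wy": 0, "wz": 0, "gripper": 1}, {"x": 0, "y": 0, "z": 0, "wx": 0, "wy": 0, "wz": 0, "gripper": 1}, {"x": 0, "y": 0, "z": 0, "wx": 0, "wy": 0, "wz": 0, "gripper": 1}]'

```text
time: 12.9
position: [0.6044, 0.2283, 0.0599]
tcp_rot: [-1.569, 0.0, 1.707]
force: [-0.2, -0.1, 0.7]
width: 0.0852
```

```bash
python3 - <<'E' 2>/dev/null
from plan import *
plan((.6043,.2282,.004,97.9,1),step=2)
from meas import *
meas("a4",[("round",(.365,.3125),0,.036)])
E
```

```text
t 12.9 pos [0.6044 0.2283 0.0599] rot [-89.9   0.   97.8] w 0.0852 q6 0.23 F [-0.2 -0.1  0.7]
[{"wx": 0, "wz": 0, "wy": 0, "gripper": 1, "x": -0.0, "y": 1.86, "z": 0.01}, {"wx": 0, "wz": 0, "wy": 0, "gripper": 1, "x": -0.0, "y": 1.86, "z": 0.0}, {"wx": 0, "wz": 0, "wy": 0, "gripper": 1, "x": -0.01, "y": 1.87, "z": 0.01}]
end [0.6043 0.2282 0.004 ] 97.8
round corrected [0.366 0.309 0.   ]
```

Request:
arm_command --targets '[{"x": 0, "y": 2, "z": 0, "wx": 0, "wy": 0, "wz": 0, "gripper": 1}, {"x": 0, "y": 2, "z": 0, "wx": 0, "wy": 0, "wz": 0, "gripper": 1}, {"x": 0, "y": 1, "z": 0, "wx": 0, "wy": 0, "wz": 0, "gripper": 1}, {"x": 0, "y": 0.5, "z": 0, "wx": 0, "wy": 0, "wz": 0, "gripper": 1}, {"x": 0, "y": 0, "z": 0, "wx": 0, "wy": 0, "wz": 0, "gripper": 1}, {"x": 0, "y": 0, "z": 0, "wx": 0, "wy": 0, "wz": 0, "gripper": 1}]'

```text
time: 13.55
position: [0.6057, 0.2286, 0.006]
tcp_rot: [-1.572, -0.0, 1.707]
force: [-0.5, 0.4, 0.5]
width: 0.0853
```

Request:
arm_command --targets '[{"x": 0, "y": 0, "z": 0, "wx": 0, "wy": 0, "wz": 0, "gripper": -1}, {"x": 0, "y": 0, "z": 0, "wx": 0, "wy": 0, "wz": 0, "gripper": -1}, {"x": 0, "y": 0, "z": 0, "wx": 0, "wy": 0, "wz": 0, "gripper": -1}, {"x": 0, "y": 0, "z": 0, "wx": 0, "wy": 0, "wz": 0, "gripper": -1}, {"x": 0, "y": 0, "z": 0, "wx": 0, "wy": 0, "wz": 0, "gripper": -1}]'

```text
time: 14.05
position: [0.6056, 0.2285, 0.006]
tcp_rot: [-1.572, -0.0, 1.707]
force: [-2.3, -0.9, 7.8]
width: 0.0586
```

Request:
arm_command --targets '[{"x": 0, "y": -1, "z": 0, "wx": 0, "wy": 0, "wz": 0, "gripper": -1}, {"x": 0, "y": -2, "z": 0, "wx": 0, "wy": 0, "wz": 0, "gripper": -1}, {"x": 0, "y": -2, "z": 0, "wx": 0, "wy": 0, "wz": 0, "gripper": -1}, {"x": 0, "y": 0, "z": 0, "wx": 0, "wy": 0, "wz": 0, "gripper": -1}]'

```text
time: 14.45
position: [0.6068, 0.229, 0.0582]
tcp_rot: [-1.575, -0.001, 1.707]
force: [1.5, -0.0, -2.0]
width: 0.0584
```

```bash
python3 - <<'E' 2>/dev/null
from plan import *
plan((.5416,.4136,.05,96.4,-1),step=3)
E
```

```text
t 14.45 pos [0.6068 0.229  0.0582] rot [-90.2  -0.1  97.8] w 0.0584 q6 0.22 F [ 1.5 -0.  -2. ]
[{"wx": 0, "wz": 0, "wy": 0.003, "gripper": -1, "x": 2.74, "y": 0.12, "z": 0.57}, {"wx": 0, "wz": 0, "wy": 0.003, "gripper": -1, "x": 2.74, "y": 0.12, "z": 0.57}, {"wx": 0, "wz": 0, "wy": 0.003, "gripper": -1, "x": 2.74, "y": 0.12, "z": 0.58}, {"wx": 0, "wz": 0, "wy": 0.003, "gripper": -1, "x": 2.73, "y": 0.12, "z": 0.59}, {"wx": 0, "wz": 0, "wy": 0.003, "gripper": -1, "x": 2.73, "y": 0.11, "z": 0.6}, {"wx": 0, "wz": 0, "wy": 0.003, "gripper": -1, "x": 2.73, "y": 0.12, "z": 0.61}, {"wx": 0, "wz": 0, "wy": 0.003, "gripper": -1, "x": 2.73, "y": 0.11, "z": 0.61}]
end [0.5416 0.4136 0.05  ] 96.6
```

Request:
arm_command --targets '[{"x": 2.7, "y": 0, "z": 0.6, "wx": 0, "wy": 0.004, "wz": 0, "gripper": -1}, {"x": 2.7, "y": 0, "z": 0.6, "wx": 0, "wy": 0.004, "wz": 0, "gripper": -1}, {"x": 2.7, "y": 0, "z": 0.6, "wx": 0, "wy": 0.004, "wz": 0, "gripper": -1}, {"x": 2.7, "y": 0.2, "z": 0.6, "wx": 0, "wy": 0.004, "wz": 0, "gripper": -1}, {"x": 2.7, "y": 0.2, "z": 0.6, "wx": 0, "wy": 0.004, "wz": 0, "gripper": -1}, {"x": 2.7, "y": 0.2, "z": 0.6, "wx": 0, "wy": 0.003, "wz": 0, "gripper": -1}, {"x": 2.7, "y": 0.2, "z": 0.6, "wx": 0, "wy": 0, "wz": 0, "gripper": -1}, {"x": 0, "y": 0, "z": 0, "wx": 0, "wy": 0, "wz": 0, "gripper": -1}]'

```text
time: 15.25
position: [0.5383, 0.4134, 0.0458]
tcp_rot: [-1.57, -0.0, 1.687]
force: [-0.5, -0.4, -2.7]
width: 0.0587
```

Request:
arm_command --targets '[{"x": 0, "y": 0, "z": 0, "wx": 0, "wy": 0, "wz": 0, "gripper": -1}, {"x": 0, "y": 0, "z": 0, "wx": 0, "wy": 0, "wz": 0, "gripper": -1}]'

```text
time: 15.45
position: [0.5402, 0.4099, 0.0466]
tcp_rot: [-1.57, 0.0, 1.683]
force: [-0.4, 0.3, -2.0]
width: 0.0585
```

```bash
python3 - <<'E' 2>/dev/null
from plan import *
plan((.5416,.4136,.016,96.4,-1),step=5)
from meas import *
meas("a4",[("square",(.449,-.0585),0,.052),("round",(.365,.3125),0,.036)])
E
```

```text
t 15.45 pos [0.5402 0.4099 0.0466] rot [-90.    0.   96.5] w 0.0585 q6 0.54 F [-0.4  0.3 -2. ]
[{"wx": 0, "wz": 0, "wy": 0, "gripper": -1, "x": 0.35, "y": 3.06, "z": -0.18}]
end [0.5416 0.4136 0.016 ] 96.5
square corrected [ 0.4473 -0.0577  7.4716]
round corrected [0.3442 0.3633 0.    ]
```

View pics/a4.png

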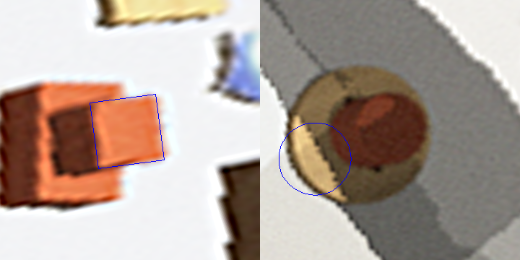

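The square's yaw is about 6.5°. The round form stands on its bat in the arm's shadow, so that fit is void. I lower the oval.

Request:
arm_command --targets '[{"x": 0.35, "y": 1.0, "z": -0.15, "wx": 0, "wy": 0, "wz": 0, "gripper": -1}, {"x": 0, "y": 1.0, "z": 0, "wx": 0, "wy": 0, "wz": 0, "gripper": -1}, {"x": 0, "y": 0.5, "z": 0, "wx": 0, "wy": 0, "wz": 0, "gripper": -1}, {"x": 0, "y": 0.2, "z": 0, "wx": 0, "wy": 0, "wz": 0, "gripper": -1}, {"x": 0, "y": 0.2, "z": 0, "wx": 0, "wy": 0, "wz": 0, "gripper": -1}, {"x": 0, "y": 0.1, "z": 0, "wx": 0, "wy": 0, "wz": 0, "gripper": -1}, {"x": 0, "y": 0, "z": 0, "wx": 0, "wy": 0, "wz": 0, "gripper": -1}, {"x": 0, "y": 0, "z": 0, "wx": 0, "wy": 0, "wz": 0, "gripper": -1}]'

```text
time: 16.3
position: [0.5413, 0.4145, 0.0173]
tcp_rot: [-1.571, -0.0, 1.684]
force: [0.2, 0.1, -1.1]
width: 0.0589
```

Request:
arm_command --targets '[{"x": -0.05, "y": 0.05, "z": 0, "wx": 0, "wy": 0, "wz": 0, "gripper": -1}, {"x": 0, "y": 0.05, "z": 0, "wx": 0, "wy": 0, "wz": 0, "gripper": -1}, {"x": 0, "y": 0, "z": 0, "wx": 0, "wy": 0, "wz": 0, "gripper": -1}, {"x": 0, "y": 0, "z": 0, "wx": 0, "wy": 0, "wz": 0, "gripper": -1}]'

```text
time: 16.7
position: [0.5413, 0.4138, 0.0161]
tcp_rot: [-1.571, 0.0, 1.684]
force: [0.4, 0.5, -0.6]
width: 0.0585
```

Request:
arm_command --targets '[{"x": 0, "y": 0.05, "z": 0, "wx": 0, "wy": 0, "wz": 0, "gripper": -1}, {"x": 0, "y": 0.05, "z": 0, "wx": 0, "wy": 0, "wz": 0, "gripper": -1}, {"x": 0, "y": 0, "z": 0, "wx": 0, "wy": 0, "wz": 0, "gripper": -1}, {"x": 0, "y": 0, "z": 0, "wx": 0, "wy": 0, "wz": 0, "gripper": -1}]'

```text
time: 17.1
position: [0.5413, 0.4139, 0.0161]
tcp_rot: [-1.571, -0.0, 1.684]
force: [-4.9, -4.2, 12.0]
width: 0.0587
```

Request:
arm_command --targets '[{"x": 0, "y": 0, "z": 0, "wx": 0, "wy": 0, "wz": 0, "gripper": 1}, {"x": 0, "y": 0, "z": 0, "wx": 0, "wy": 0, "wz": 0, "gripper": 1}, {"x": 0, "y": 0, "z": 0, "wx": 0, "wy": 0, "wz": 0, "gripper": 1}, {"x": 0, "y": -2, "z": 0, "wx": 0, "wy": 0, "wz": 0, "gripper": 1}, {"x": 0, "y": -4, "z": 0, "wx": 0, "wy": 0, "wz": 0, "gripper": 1}, {"x": 0, "y": -3, "z": 0, "wx": 0, "wy": 0, "wz": 0, "gripper": 1}, {"x": 0, "y": 0, "z": 0, "wx": 0, "wy": 0, "wz": 0, "gripper": 1}]'

```text
time: 17.8
position: [0.5431, 0.4153, 0.1097]
tcp_rot: [-1.577, -0.003, 1.684]
force: [0.2, 0.5, 0.2]
width: 0.0854
```

```bash
python3 - <<'E' 2>/dev/null
from plan import *
plan((.4477,-.058,.105,96.5,1),step=4)
E
```

```text
t 17.8 pos [0.5431 0.4153 0.1097] rot [-90.3  -0.2  96.5] w 0.0854 q6 0.54 F [0.2 0.5 0.2]
[{"wx": 0, "wz": 0, "wy": 0, "gripper": 1, "x": -3.53, "y": 0.04, "z": 1.14}, {"wx": 0, "wz": 0, "wy": 0, "gripper": 1, "x": -3.53, "y": 0.04, "z": 1.14}, {"wx": 0, "wz": 0, "wy": 0, "gripper": 1, "x": -3.54, "y": 0.04, "z": 1.14}, {"wx": 0, "wz": 0, "wy": 0, "gripper": 1, "x": -3.53, "y": 0.04, "z": 1.14}, {"wx": 0, "wz": 0, "wy": 0, "gripper": 1, "x": -3.54, "y": 0.03, "z": 1.14}, {"wx": 0, "wz": 0, "wy": 0, "gripper": 1, "x": -3.53, "y": 0.04, "z": 1.14}, {"wx": 0, "wz": 0, "wy": 0, "gripper": 1, "x": -3.54, "y": 0.03, "z": 1.14}, {"wx": 0, "wz": 0, "wy": 0, "gripper": 1, "x": -3.53, "y": 0.04, "z": 1.14}]
[{"wx": 0, "wz": 0, "wy": 0, "gripper": 1, "x": -3.54, "y": 0.03, "z": 1.14}, {"wx": 0, "wz": 0, "wy": 0, "gripper": 1, "x": -3.53, "y": 0.04, "z": 1.14}, {"wx": 0, "wz": 0, "wy": 0, "gripper": 1, "x": -3.54, "y": 0.03, "z": 1.14}, {"wx": 0, "wz": 0, "wy": 0, "gripper": 1, "x": -3.53, "y": 0.04, "z": 1.14}, {"wx": 0, "wz": 0, "wy": 0, "gripper": 1, "x": -3.54, "y": 0.03, "z": 1.14}]
end [ 0.4477 -0.058   0.105 ] 96.5
```

Request:
arm_command --targets '[{"x": -3.5, "y": 0, "z": 1.1, "wx": 0, "wy": 0, "wz": 0, "gripper": 1}, {"x": -3.5, "y": 0, "z": 1.1, "wx": 0, "wy": 0, "wz": 0, "gripper": 1}, {"x": -3.5, "y": 0, "z": 1.1, "wx": 0, "wy": 0, "wz": 0, "gripper": 1}, {"x": -3.5, "y": 0, "z": 1.1, "wx": 0, "wy": 0, "wz": 0, "gripper": 1}, {"x": -3.5, "y": 0, "z": 1.1, "wx": 0, "wy": 0, "wz": 0, "gripper": 1}, {"x": -3.5, "y": 0, "z": 1.1, "wx": 0, "wy": 0, "wz": 0, "gripper": 1}, {"x": -3.5, "y": 0, "z": 1.1, "wx": 0, "wy": 0, "wz": 0, "gripper": 1}, {"x": -3.5, "y": 0, "z": 1.1, "wx": 0, "wy": 0, "wz": 0, "gripper": 1}]'

```text
time: 18.6
position: [0.4847, 0.1243, 0.1046]
tcp_rot: [-1.571, 0.0, 1.684]
force: [1.0, -0.6, -0.2]
width: 0.0853
```

Request:
arm_command --targets '[{"x": -3.6, "y": 0, "z": 1.2, "wx": 0, "wy": 0, "wz": 0, "gripper": 1}, {"x": -3.6, "y": 0, "z": 1.2, "wx": 0, "wy": 0, "wz": 0, "gripper": 1}, {"x": -3.6, "y": 0, "z": 1.2, "wx": 0, "wy": 0, "wz": 0, "gripper": 1}, {"x": -3.6, "y": 0, "z": 1.2, "wx": 0, "wy": 0, "wz": 0, "gripper": 1}, {"x": -3.5, "y": 0, "z": 1.2, "wx": 0, "wy": 0, "wz": 0, "gripper": 1}, {"x": 0, "y": 0, "z": 0, "wx": 0, "wy": 0, "wz": 0, "gripper": 1}, {"x": 0, "y": 0, "z": 0, "wx": 0, "wy": 0, "wz": 0, "gripper": 1}, {"x": 0, "y": 0, "z": 0, "wx": 0, "wy": 0, "wz": 0, "gripper": 1}]'

```text
time: 19.4
position: [0.4461, -0.0584, 0.1048]
tcp_rot: [-1.571, -0.0, 1.684]
force: [0.1, 0.0, 0.6]
width: 0.0854
```

```bash
python3 - <<'E' 2>/dev/null
from plan import *
plan((.4477,-.058,.0305,96.5,1),step=2)
from meas import *
meas("a5",[("oval",(.541,.414),6,.036),("round",(.365,.3125),0,.036),("hex",(.621,.05),0,.036)])
E
```

```text
t 19.4 pos [ 0.4461 -0.0584  0.1048] rot [-90.   -0.   96.5] w 0.0854 q6 -0.24 F [0.1 0.  0.6]
[{"wx": 0, "wz": 0, "wy": 0, "gripper": 1, "x": 0.0, "y": 1.86, "z": -0.04}, {"wx": 0, "wz": 0, "wy": 0, "gripper": 1, "x": 0.01, "y": 1.86, "z": -0.04}, {"wx": 0, "wz": 0, "wy": 0, "gripper": 1, "x": 0.0, "y": 1.86, "z": -0.04}, {"wx": 0, "wz": 0, "wy": 0, "gripper": 1, "x": 0.01, "y": 1.85, "z": -0.04}]
end [ 0.4477 -0.058   0.0305] 96.5
oval corrected [0.5404 0.4135 7.2524]
round corrected [0.365 0.309 0.   ]
hex corrected [  0.6212   0.0491 -19.3823]
```

View pics/a5.png

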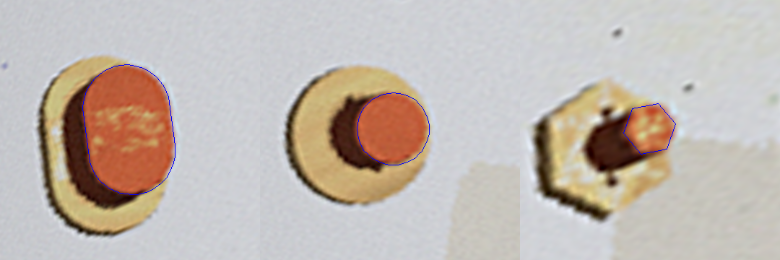

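The oval and hex sit centred, and the round form is about 2 mm off centre. All three lie flat. Now the square.

Request:
arm_command --targets '[{"x": 0, "y": 2, "z": -0.15, "wx": 0, "wy": 0, "wz": 0, "gripper": 1}, {"x": 0, "y": 2, "z": 0, "wx": 0, "wy": 0, "wz": 0, "gripper": 1}, {"x": 0, "y": 2, "z": 0, "wx": 0, "wy": 0, "wz": 0, "gripper": 1}, {"x": 0, "y": 1, "z": 0, "wx": 0, "wy": 0, "wz": 0, "gripper": 1}, {"x": 0, "y": 0.4, "z": 0, "wx": 0, "wy": 0, "wz": 0, "gripper": 1}, {"x": 0, "y": 0, "z": 0, "wx": 0, "wy": 0, "wz": 0, "gripper": 1}, {"x": 0, "y": 0, "z": 0, "wx": 0, "wy": 0, "wz": 0, "gripper": 1}]'

```text
time: 20.15
position: [0.4481, -0.0587, 0.0317]
tcp_rot: [-1.572, 0.0, 1.684]
force: [0.9, 0.4, 0.3]
width: 0.0853
```

Request:
arm_command --targets '[{"x": 0, "y": 0, "z": 0, "wx": 0, "wy": 0, "wz": 0, "gripper": -1}, {"x": 0, "y": 0, "z": 0, "wx": 0, "wy": 0, "wz": 0, "gripper": -1}, {"x": 0, "y": 0, "z": 0, "wx": 0, "wy": 0, "wz": 0, "gripper": -1}, {"x": 0, "y": 0, "z": 0, "wx": 0, "wy": 0, "wz": 0, "gripper": -1}, {"x": 0, "y": 0, "z": 0, "wx": 0, "wy": 0, "wz": 0, "gripper": -1}, {"x": 0, "y": 0, "z": 0, "wx": 0, "wy": 0, "wz": 0, "gripper": -1}]'

```text
time: 20.75
position: [0.4478, -0.0588, 0.0316]
tcp_rot: [-1.572, 0.0, 1.684]
force: [-3.1, -0.3, 11.2]
width: 0.0447
```

Request:
arm_command --targets '[{"x": 0, "y": -1, "z": 0, "wx": 0, "wy": 0, "wz": 0, "gripper": -1}, {"x": 0, "y": -2, "z": 0, "wx": 0, "wy": 0, "wz": 0, "gripper": -1}, {"x": 0, "y": -1.5, "z": 0, "wx": 0, "wy": 0, "wz": 0, "gripper": -1}, {"x": 0, "y": 0, "z": 0, "wx": 0, "wy": 0, "wz": 0, "gripper": -1}]'

```text
time: 21.15
position: [0.4488, -0.059, 0.0781]
tcp_rot: [-1.574, 0.001, 1.684]
force: [0.5, 0.6, -0.8]
width: 0.0449
```

```bash
python3 - <<'E' 2>/dev/null
from plan import *
plan((.4443,.1288,.05,70.4,-1),step=3)
E
```

```text
t 21.15 pos [ 0.4488 -0.059   0.0781] rot [-90.2   0.   96.5] w 0.0449 q6 -0.24 F [ 0.5  0.6 -0.8]
[{"wx": 0, "wz": 0, "wy": 0.065, "gripper": -1, "x": 2.67, "y": 0.4, "z": -0.24}, {"wx": 0, "wz": 0, "wy": 0.065, "gripper": -1, "x": 2.68, "y": 0.4, "z": -0.06}, {"wx": 0, "wz": 0, "wy": 0.065, "gripper": -1, "x": 2.68, "y": 0.4, "z": 0.11}, {"wx": 0, "wz": 0, "wy": 0.065, "gripper": -1, "x": 2.67, "y": 0.4, "z": 0.28}, {"wx": 0, "wz": 0, "wy": 0.065, "gripper": -1, "x": 2.65, "y": 0.4, "z": 0.46}, {"wx": 0, "wz": 0, "wy": 0.065, "gripper": -1, "x": 2.61, "y": 0.41, "z": 0.63}, {"wx": 0, "wz": 0, "wy": 0.065, "gripper": -1, "x": 2.56, "y": 0.4, "z": 0.79}]
end [0.4443 0.1288 0.05  ] 70.4
```

Request:
arm_command --targets '[{"x": 2.7, "y": 0.3, "z": -0.2, "wx": 0, "wy": 0.065, "wz": 0, "gripper": -1}, {"x": 2.7, "y": 0.3, "z": -0.1, "wx": 0, "wy": 0.065, "wz": 0, "gripper": -1}, {"x": 2.7, "y": 0.4, "z": 0.1, "wx": 0, "wy": 0.065, "wz": 0, "gripper": -1}, {"x": 2.7, "y": 0.4, "z": 0.3, "wx": 0, "wy": 0.065, "wz": 0, "gripper": -1}, {"x": 2.6, "y": 0.4, "z": 0.4, "wx": 0, "wy": 0.065, "wz": 0, "gripper": -1}, {"x": 2.6, "y": 0.4, "z": 0.6, "wx": 0, "wy": 0.065, "wz": 0, "gripper": -1}, {"x": 2.6, "y": 0.4, "z": 0.8, "wx": 0, "wy": 0.065, "wz": 0, "gripper": -1}, {"x": 0, "y": 0, "z": 0, "wx": 0, "wy": 0, "wz": 0, "gripper": -1}]'

```text
time: 21.95
position: [0.4431, 0.1319, 0.0492]
tcp_rot: [-1.57, 0.0, 1.229]
force: [-0.3, -0.2, -0.6]
width: 0.0448
```

Request:
arm_command --targets '[{"x": 0, "y": 0, "z": 0, "wx": 0, "wy": 0, "wz": 0, "gripper": -1}, {"x": 0, "y": 0, "z": 0, "wx": 0, "wy": 0, "wz": 0, "gripper": -1}, {"x": 0, "y": 0, "z": 0, "wx": 0, "wy": 0, "wz": 0, "gripper": -1}]'

```text
time: 22.25
position: [0.4438, 0.1289, 0.0501]
tcp_rot: [-1.571, 0.0, 1.228]
force: [-0.1, 0.1, -0.3]
width: 0.0447
```

```bash
python3 - <<'E' 2>/dev/null
from plan import *
plan((.4443,.1288,.0156,70.4,-1),step=5)
E
```

```text
t 22.25 pos [0.4438 0.1289 0.0501] rot [-90.    0.   70.4] w 0.0447 q6 0.63 F [-0.1  0.1 -0.3]
[{"wx": 0, "wz": 0, "wy": 0, "gripper": -1, "x": 0.01, "y": 3.45, "z": -0.06}]
end [0.4444 0.1288 0.0156] 70.4
```

Request:
arm_command --targets '[{"x": 0, "y": 1.2, "z": -0.05, "wx": 0, "wy": 0, "wz": 0, "gripper": -1}, {"x": 0, "y": 1.2, "z": 0, "wx": 0, "wy": 0, "wz": 0, "gripper": -1}, {"x": 0, "y": 0.6, "z": 0, "wx": 0, "wy": 0, "wz": 0, "gripper": -1}, {"x": 0, "y": 0.2, "z": 0, "wx": 0, "wy": 0, "wz": 0, "gripper": -1}, {"x": 0, "y": 0.1, "z": 0, "wx": 0, "wy": 0, "wz": 0, "gripper": -1}, {"x": 0, "y": 0.1, "z": 0, "wx": 0, "wy": 0, "wz": 0, "gripper": -1}, {"x": 0, "y": 0.05, "z": 0, "wx": 0, "wy": 0, "wz": 0, "gripper": -1}, {"x": 0, "y": 0, "z": 0, "wx": 0, "wy": 0, "wz": 0, "gripper": -1}]'

```text
time: 23.05
position: [0.4443, 0.1296, 0.0157]
tcp_rot: [-1.571, -0.0, 1.229]
force: [-0.6, -0.2, -0.5]
width: 0.0449
```

Request:
arm_command --targets '[{"x": 0, "y": 0, "z": 0, "wx": 0, "wy": 0, "wz": 0, "gripper": -1}, {"x": 0, "y": 0.03, "z": 0, "wx": 0, "wy": 0, "wz": 0, "gripper": -1}, {"x": 0, "y": 0, "z": 0, "wx": 0, "wy": 0, "wz": 0, "gripper": -1}]'

```text
time: 23.35
position: [0.4443, 0.1296, 0.0157]
tcp_rot: [-1.571, -0.0, 1.229]
force: [-2.1, -0.9, 8.9]
width: 0.0446
```

Contact. I release the square, rise, and head back to the oblong.

Request:
arm_command --targets '[{"x": 0, "y": 0, "z": 0, "wx": 0, "wy": 0, "wz": 0, "gripper": 1}, {"x": 0, "y": 0, "z": 0, "wx": 0, "wy": 0, "wz": 0, "gripper": 1}, {"x": 0, "y": 0, "z": 0, "wx": 0, "wy": 0, "wz": 0, "gripper": 1}, {"x": 0, "y": -2, "z": 0, "wx": 0, "wy": 0, "wz": 0, "gripper": 1}, {"x": 0, "y": -3, "z": 0, "wx": 0, "wy": 0, "wz": 0, "gripper": 1}, {"x": 0, "y": -1.5, "z": 0, "wx": 0, "wy": 0, "wz": 0, "gripper": 1}, {"x": 0, "y": 0, "z": 0, "wx": 0, "wy": 0, "wz": 0, "gripper": 1}]'

```text
time: 24.05
position: [0.4455, 0.1299, 0.082]
tcp_rot: [-1.573, -0.002, 1.229]
force: [0.1, -0.2, -1.0]
width: 0.0856
```

```bash
python3 - <<'E' 2>/dev/null
from plan import *
from meas import *
meas("a6",[("oblong",(.449,-.0585),0,.026),("round",(.365,.3125),0,.036)])
plan((.447,-.060,.06,89.0,1),step=3.5)
E
```

```text
oblong corrected [ 0.4408 -0.0592  1.5354]
round corrected [0.365  0.3091 0.    ]
t 24.1 pos [0.4448 0.1297 0.0807] rot [-90.1  -0.1  70.4] w 0.0853 q6 0.63 F [ 1.1  0.1 -1.3]
[{"wx": 0, "wz": 0, "wy": -0.054, "gripper": 1, "x": -2.97, "y": 0.35, "z": -1.09}, {"wx": 0, "wz": 0, "wy": -0.054, "gripper": 1, "x": -3.02, "y": 0.34, "z": -0.93}, {"wx": 0, "wz": 0, "wy": -0.054, "gripper": 1, "x": -3.07, "y": 0.35, "z": -0.77}, {"wx": 0, "wz": 0, "wy": -0.054, "gripper": 1, "x": -3.1, "y": 0.34, "z": -0.6}, {"wx": 0, "wz": 0, "wy": -0.054, "gripper": 1, "x": -3.13, "y": 0.35, "z": -0.44}, {"wx": 0, "wz": 0, "wy": -0.054, "gripper": 1, "x": -3.15, "y": 0.34, "z": -0.27}]
end [ 0.447 -0.06   0.06 ] 89.0
```

View pics/a6.png

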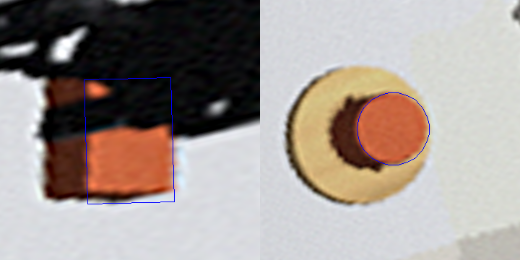

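The oblong is partly hidden by the arm here, so I keep the earlier clean fit (.447,-.060, -1°).

Request:
arm_command --targets '[{"x": -3.0, "y": 0.3, "z": -1.1, "wx": 0, "wy": -0.054, "wz": 0, "gripper": 1}, {"x": -3.0, "y": 0.3, "z": -0.9, "wx": 0, "wy": -0.054, "wz": 0, "gripper": 1}, {"x": -3.1, "y": 0.3, "z": -0.8, "wx": 0, "wy": -0.054, "wz": 0, "gripper": 1}, {"x": -3.1, "y": 0.3, "z": -0.6, "wx": 0, "wy": -0.054, "wz": 0, "gripper": 1}, {"x": -3.1, "y": 0.4, "z": -0.4, "wx": 0, "wy": -0.054, "wz": 0, "gripper": 1}, {"x": -3.1, "y": 0.4, "z": -0.3, "wx": 0, "wy": -0.054, "wz": 0, "gripper": 1}, {"x": 0, "y": 0, "z": 0, "wx": 0, "wy": 0, "wz": 0, "gripper": 1}, {"x": 0, "y": 0, "z": 0, "wx": 0, "wy": 0, "wz": 0, "gripper": 1}]'

```text
time: 24.9
position: [0.4456, -0.06, 0.0592]
tcp_rot: [-1.569, -0.0, 1.551]
force: [0.0, 0.0, -0.6]
width: 0.0852
```

```bash
python3 - <<'E' 2>/dev/null
from plan import *
plan((.447,-.060,.005,89.0,1),step=6)
E
```

```text
t 24.9 pos [ 0.4456 -0.06    0.0592] rot [-89.9  -0.   88.9] w 0.0852 q6 -0.11 F [ 0.   0.  -0.6]
[{"wx": 0, "wz": 0, "wy": -0.002, "gripper": 1, "x": 0.01, "y": 5.42, "z": -0.14}]
end [ 0.447 -0.06   0.005] 89.0
```

Request:
arm_command --targets '[{"x": 0, "y": 1.8, "z": -0.1, "wx": 0, "wy": 0, "wz": 0, "gripper": 1}, {"x": 0, "y": 1.8, "z": 0, "wx": 0, "wy": 0, "wz": 0, "gripper": 1}, {"x": 0, "y": 1.2, "z": 0, "wx": 0, "wy": 0, "wz": 0, "gripper": 1}, {"x": 0, "y": 0.5, "z": 0, "wx": 0, "wy": 0, "wz": 0, "gripper": 1}, {"x": 0, "y": 0, "z": 0, "wx": 0, "wy": 0, "wz": 0, "gripper": 1}, {"x": 0, "y": 0, "z": 0, "wx": 0, "wy": 0, "wz": 0, "gripper": 1}, {"x": 0, "y": 0, "z": 0, "wx": 0, "wy": 0, "wz": 0, "gripper": -1}, {"x": 0, "y": 0, "z": 0, "wx": 0, "wy": 0, "wz": 0, "gripper": -1}]'

```text
time: 25.7
position: [0.4478, -0.0598, 0.0078]
tcp_rot: [-1.572, 0.0, 1.553]
force: [-4.3, 2.8, 51.8]
width: 0.0591
```

Request:
arm_command --targets '[{"x": 0, "y": 0, "z": 0, "wx": 0, "wy": 0, "wz": 0, "gripper": -1}, {"x": 0, "y": 0, "z": 0, "wx": 0, "wy": 0, "wz": 0, "gripper": -1}, {"x": 0, "y": 0, "z": 0, "wx": 0, "wy": 0, "wz": 0, "gripper": -1}, {"x": 0, "y": 0, "z": 0, "wx": 0, "wy": 0, "wz": 0, "gripper": -1}]'

```text
time: 26.1
position: [0.4478, -0.0598, 0.0081]
tcp_rot: [-1.572, 0.0, 1.553]
force: [-3.9, 1.9, 13.5]
width: 0.0583
```

Request:
arm_command --targets '[{"x": 0, "y": -1, "z": 0, "wx": 0, "wy": 0, "wz": 0, "gripper": -1}, {"x": 0, "y": -2, "z": 0, "wx": 0, "wy": 0, "wz": 0, "gripper": -1}, {"x": 0, "y": -2, "z": 0, "wx": 0, "wy": 0, "wz": 0, "gripper": -1}, {"x": 0, "y": 0, "z": 0, "wx": 0, "wy": 0, "wz": 0, "gripper": -1}]'

```text
time: 26.5
position: [0.449, -0.06, 0.0599]
tcp_rot: [-1.575, 0.0, 1.553]
force: [-0.5, 0.0, -1.7]
width: 0.0583
```

```bash
python3 - <<'E' 2>/dev/null
from plan import *
plan((.605,-.142,.05,95.4,-1),step=3)
E
```

```text
t 26.5 pos [ 0.449  -0.06    0.0599] rot [-90.2   0.   89. ] w 0.0583 q6 -0.11 F [-0.5  0.  -1.7]
[{"wx": 0, "wz": 0, "wy": -0.019, "gripper": -1, "x": -1.32, "y": 0.16, "z": -2.62}, {"wx": 0, "wz": 0, "wy": -0.019, "gripper": -1, "x": -1.37, "y": 0.17, "z": -2.6}, {"wx": 0, "wz": 0, "wy": -0.019, "gripper": -1, "x": -1.42, "y": 0.16, "z": -2.57}, {"wx": 0, "wz": 0, "wy": -0.019, "gripper": -1, "x": -1.47, "y": 0.17, "z": -2.54}, {"wx": 0, "wz": 0, "wy": -0.019, "gripper": -1, "x": -1.51, "y": 0.16, "z": -2.52}, {"wx": 0, "wz": 0, "wy": -0.019, "gripper": -1, "x": -1.56, "y": 0.17, "z": -2.49}]
end [ 0.605 -0.142  0.05 ] 95.5
```

Request:
arm_command --targets '[{"x": -1.3, "y": 0.1, "z": -2.6, "wx": 0, "wy": -0.018, "wz": 0, "gripper": -1}, {"x": -1.4, "y": 0.1, "z": -2.6, "wx": 0, "wy": -0.018, "wz": 0, "gripper": -1}, {"x": -1.4, "y": 0.1, "z": -2.6, "wx": 0, "wy": -0.019, "wz": 0, "gripper": -1}, {"x": -1.5, "y": 0.1, "z": -2.5, "wx": 0, "wy": -0.019, "wz": 0, "gripper": -1}, {"x": -1.5, "y": 0.1, "z": -2.5, "wx": 0, "wy": -0.019, "wz": 0, "gripper": -1}, {"x": -1.5, "y": 0.1, "z": -2.5, "wx": 0, "wy": -0.019, "wz": 0, "gripper": -1}, {"x": 0, "y": 0, "z": 0, "wx": 0, "wy": 0, "wz": 0, "gripper": -1}, {"x": 0, "y": 0, "z": 0, "wx": 0, "wy": 0, "wz": 0, "gripper": -1}]'

```text
time: 27.3
position: [0.6025, -0.1416, 0.0503]
tcp_rot: [-1.57, -0.0, 1.664]
force: [-1.4, 0.8, -1.5]
width: 0.0587
```

Request:
arm_command --targets '[{"x": 0, "y": 0, "z": 0, "wx": 0, "wy": 0, "wz": 0, "gripper": -1}, {"x": 0, "y": 0, "z": 0, "wx": 0, "wy": 0, "wz": 0, "gripper": -1}]'

```text
time: 27.5
position: [0.6022, -0.1411, 0.0513]
tcp_rot: [-1.57, -0.0, 1.665]
force: [0.1, -0.1, -1.7]
width: 0.0585
```

```bash
python3 - <<'E' 2>/dev/null
from plan import *
plan((.605,-.142,.018,95.4,-1),step=6)
E
```

```text
t 27.5 pos [ 0.6022 -0.1411  0.0513] rot [-90.   -0.   95.4] w 0.0585 q6 -0.32 F [ 0.1 -0.1 -1.7]
[{"wx": 0, "wz": 0, "wy": 0, "gripper": -1, "x": -0.12, "y": 3.33, "z": -0.27}]
end [ 0.605 -0.142  0.018] 95.4
```

Request:
arm_command --targets '[{"x": -0.1, "y": 1.2, "z": -0.2, "wx": 0, "wy": 0, "wz": 0, "gripper": -1}, {"x": 0, "y": 1.1, "z": 0, "wx": 0, "wy": 0, "wz": 0, "gripper": -1}, {"x": 0, "y": 0.5, "z": 0, "wx": 0, "wy": 0, "wz": 0, "gripper": -1}, {"x": 0, "y": 0.2, "z": 0, "wx": 0, "wy": 0, "wz": 0, "gripper": -1}, {"x": 0, "y": 0.1, "z": 0, "wx": 0, "wy": 0, "wz": 0, "gripper": -1}, {"x": 0, "y": 0.1, "z": 0, "wx": 0, "wy": 0, "wz": 0, "gripper": -1}, {"x": 0, "y": 0.1, "z": 0, "wx": 0, "wy": 0, "wz": 0, "gripper": -1}, {"x": 0, "y": 0, "z": 0, "wx": 0, "wy": 0, "wz": 0, "gripper": -1}]'

```text
time: 28.3
position: [0.605, -0.1423, 0.0183]
tcp_rot: [-1.571, 0.0, 1.665]
force: [0.2, -0.1, -0.9]
width: 0.0586
```

Request:
arm_command --targets '[{"x": 0, "y": 0, "z": 0, "wx": 0, "wy": 0, "wz": 0, "gripper": -1}, {"x": 0, "y": 0.03, "z": 0, "wx": 0, "wy": 0, "wz": 0, "gripper": -1}, {"x": 0, "y": 0, "z": 0, "wx": 0, "wy": 0, "wz": 0, "gripper": -1}]'

```text
time: 28.6
position: [0.605, -0.1423, 0.0182]
tcp_rot: [-1.571, 0.0, 1.665]
force: [-0.6, 0.5, 2.9]
width: 0.0584
```

Request:
arm_command --targets '[{"x": 0, "y": 0.03, "z": 0, "wx": 0, "wy": 0, "wz": 0, "gripper": -1}, {"x": 0, "y": 0, "z": 0, "wx": 0, "wy": 0, "wz": 0, "gripper": -1}, {"x": 0, "y": 0, "z": 0, "wx": 0, "wy": 0, "wz": 0, "gripper": 1}, {"x": 0, "y": 0, "z": 0, "wx": 0, "wy": 0, "wz": 0, "gripper": 1}, {"x": 0, "y": 0, "z": 0, "wx": 0, "wy": 0, "wz": 0, "gripper": 1}, {"x": 0, "y": -2, "z": 0, "wx": 0, "wy": 0, "wz": 0, "gripper": 1}, {"x": 0, "y": -4, "z": 0, "wx": 0, "wy": 0, "wz": 0, "gripper": 1}, {"x": 0, "y": -4, "z": 0, "wx": 0, "wy": 0, "wz": 0, "gripper": 1}]'

```text
time: 29.4
position: [0.6042, -0.1421, 0.1183]
tcp_rot: [-1.569, -0.0, 1.665]
force: [0.7, 0.1, 0.7]
width: 0.0852
```

Request:
arm_command --targets '[{"x": 0, "y": -2.5, "z": 3.5, "wx": 0, "wy": 0, "wz": 0, "gripper": 1}, {"x": 0, "y": -2.5, "z": 3.5, "wx": 0, "wy": 0, "wz": 0, "gripper": 1}, {"x": -0.5, "y": -2.5, "z": 3.5, "wx": 0, "wy": 0, "wz": 0, "gripper": 1}, {"x": -1, "y": -2.5, "z": 3.5, "wx": 0, "wy": 0, "wz": 0, "gripper": 1}, {"x": -2, "y": -2.5, "z": 3.5, "wx": 0, "wy": 0, "wz": 0, "gripper": 1}, {"x": -2, "y": -2, "z": 3.5, "wx": 0, "wy": 0, "wz": 0, "gripper": 1}, {"x": -2, "y": 0, "z": 3, "wx": 0, "wy": 0, "wz": 0, "gripper": 1}, {"x": -2, "y": 0, "z": 2, "wx": 0, "wy": 0, "wz": 0, "gripper": 1}]'

```text
time: 30.2
position: [0.3535, -0.2622, 0.2635]
tcp_rot: [-1.572, 0.001, 1.665]
force: [0.6, 0.7, -0.0]
width: 0.0858
```

Request:
arm_command --targets '[{"x": 0, "y": 0, "z": 0, "wx": 0, "wy": 0, "wz": 0, "gripper": 1}, {"x": 0, "y": 0, "z": 0, "wx": 0, "wy": 0, "wz": 0, "gripper": 1}, {"x": 0, "y": 0, "z": 0, "wx": 0, "wy": 0, "wz": 0, "gripper": 1}, {"x": 0, "y": 0, "z": 0, "wx": 0, "wy": 0, "wz": 0, "gripper": 1}]'

```text
time: 30.6
position: [0.3555, -0.2607, 0.2625]
tcp_rot: [-1.571, -0.0, 1.666]
force: [-0.7, -0.3, -0.9]
width: 0.0851
```

```bash
python3 - <<'E' 2>/dev/null
from plan import *
from meas import *
meas("a7",[("oblong",(.605,-.1406),5.4,.036),("square",(.4453,.1302),-19.6,.036),("round",(.365,.3125),0,.036)])
F={"side":pickle.load(open("last.pkl","rb"))["side"]}
cv2.imwrite("pics/a7b.png",np.vstack([cv2.resize(cv2.imread("pics/a7.png"),(512,171)),F["side"]["frame"]]))
plan()
E
```

```text
oblong corrected [ 0.6055 -0.1407  4.4501]
square corrected [  0.4448   0.1302 -20.3736]
round corrected [0.365 0.309 0.   ]
t 30.65 pos [ 0.3555 -0.2608  0.2624] rot [-90.   -0.   95.5] w 0.0856 q6 -0.73 F [-0.   0.6  0.4]
end [ 0.3555 -0.2608  0.2624] 95.5
```

View pics/a7b.png

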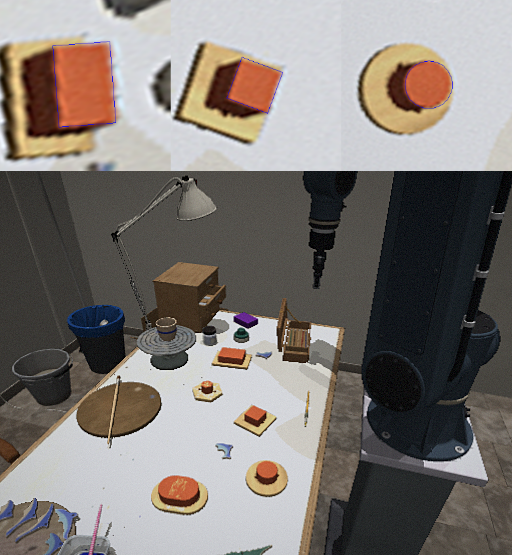

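The picture shows all five forms flat on their own bats, with the gripper well clear. All fits are within about 2 mm and 1°, so I hand in.

```bash
python3 -c "
from bench import manip
print(manip.close_job())"
```

```text
the job is handed in; nothing more can be done
None
```

Both stacks are apart and each form lies flat on the bat of its own outline. The gripper is open and clear, and the job was handed in at about 31 s of the 115 s allowed. I set each form down in small steps until the wrist force showed light contact (3–12 N), and only then let go.

The last side-camera fits, compared with the bats' centres, were:

| Form | Off centre | Turn from its bat |
|---|---|---|
| hex | about 0.3 mm | not required |
| oval | about 0.1 mm | about 0.9° |
| square | about 1.5 mm | about 0.8° |
| oblong | about 2 mm | about 0.9° |
| round | about 2.2 mm | not required |

- **Round form:** the camera and the arm's own release position differ by about 2 mm. I left it where it was.
- **Camera calibration:** the two cameras disagreed by 2–3 mm on the bats. I used the average.
- **Void fits:** some mid-job fits were spoiled by the arm's shadow or by the arm hiding the form. I discarded them and, except for the oblong in its stack, measured again. For the oblong I used its earlier clean fit.
- **Force:** closing on the oblong gave a brief 52 N at the wrist, which is under the 120 N limit.

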